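# Seat four round-bottom flasks in their heating bowls

### The job

Get the four stirrer hotplates ready for a run: take each round-bottom flask by the neck out of its cork ring and set it, upright and fully down, into the aluminium heating bowl that fits its bulb. It is glass, so set it down gently and never tip it over, and leave the wash bottle and the beaker where they stand.

Things in the scene. Friction and masses are not known exactly. Their poses are not given: they have to be found in the camera images.
- flask_25_mid (a point): The smallest (25 ml) round-bottom flask: clear glass, open, about 40 g. Ball-shaped bulb 42 mm across; upright neck 22 mm across, mouth 87 mm above the bulb's bottom, 45 mm above its top. Starts upright in a fixed cork ring 68 mm across, 28 mm high. Point: on the axis, half-way up (43.5 mm below the mouth); z up the axis. Grip the neck about 18 mm below the mouth, any yaw.
- flask_50_mid (a point): The second smallest (50 ml) round-bottom flask: clear glass, open, about 55 g. Ball-shaped bulb 51 mm across; upright neck 22 mm across, mouth 96 mm above the bulb's bottom, 45 mm above its top. Starts upright in a fixed cork ring 78 mm across, 28 mm high. Point: on the axis, half-way up (48 mm below the mouth); z up the axis. Grip the neck about 18 mm below the mouth, any yaw.
- flask_100_mid (a point): The second largest (100 ml) round-bottom flask: clear glass, open, about 90 g. Ball-shaped bulb 64 mm across; upright neck 28 mm across, mouth 109 mm above the bulb's bottom, 45 mm above its top. Starts upright in a fixed cork ring 92 mm across, 28 mm high. Point: on the axis, half-way up (54.5 mm below the mouth); z up the axis. Grip the neck about 18 mm below the mouth, any yaw.
- flask_250_mid (a point): The largest (250 ml) round-bottom flask: clear glass, open, about 150 g. Ball-shaped bulb 85 mm across; upright neck 28 mm across, mouth 132 mm above the bulb's bottom, 47 mm above its top. Starts upright in a fixed cork ring 104 mm across, 28 mm high. Point: on the axis, half-way up (66 mm below the mouth); z up the axis. Grip the neck about 18 mm below the mouth, any yaw.
- bowl_25 (a point): Smallest aluminium heating bowl, for the 25 ml flask: 66 mm outside, round hollow 44 mm across, 17 mm deep, rim 100 mm above the bench; fixed on a yellow stirrer hotplate 148 x 112 mm with a white plate. Point: lowest point of the hollow, 83 mm above the bench, z up. The seated bulb's bottom is here, the flask's half-way point 43.5 mm higher; the hollow guides a bulb a few mm off.
- bowl_50 (a point): Second smallest aluminium heating bowl, for the 50 ml flask: 75 mm outside, round hollow 53 mm across, 20 mm deep, rim 103 mm above the bench; fixed on a yellow stirrer hotplate 148 x 112 mm with a white plate. Point: lowest point of the hollow, 83 mm above the bench, z up. The seated bulb's bottom is here, the flask's half-way point 48 mm higher; the hollow guides a bulb a few mm off.
- bowl_100 (a point): Second largest aluminium heating bowl, for the 100 ml flask: 88 mm outside, round hollow 66 mm across, 26 mm deep, rim 109 mm above the bench; fixed on a yellow stirrer hotplate 148 x 112 mm with a white plate. Point: lowest point of the hollow, 83 mm above the bench, z up. The seated bulb's bottom is here, the flask's half-way point 54.5 mm higher; the hollow guides a bulb a few mm off.
- bowl_250 (a point): Largest aluminium heating bowl, for the 250 ml flask: 109 mm outside, round hollow 87 mm across, 34 mm deep, rim 117 mm above the bench; fixed on a yellow stirrer hotplate 148 x 112 mm with a white plate. Point: lowest point of the hollow, 83 mm above the bench, z up. The seated bulb's bottom is here, the flask's half-way point 66 mm higher; the hollow guides a bulb a few mm off.
- wash_bottle_mid (a point): White plastic wash bottle with a blue cap and bent spout, 60 mm in diameter, 176 mm high, standing loose to one side of the hotplates. This point is on its axis, 70 mm above its base. Not part of the job.
- beaker_mid (a point): Empty glass beaker, 68 mm in diameter, 90 mm high, standing loose to the other side of the hotplates. This point is on its axis, half-way up. Not part of the job.
Things that resemble listed ones, but are neither listed nor needed, are in the scene too. What is shaped like the part that bears flask_50_mid but orange or turquoise is not meant. Leave any pink look-alike of the part that bears flask_250_mid alone.

How it is judged:
At the end, for the whole second after the job is handed in: Every flask sits in the bowl of its own size: its axis within 10 mm of the bowl's centre at half height, no more than 4 mm above (or 6 mm below) its fully seated height, within 11 degrees (0.2 rad) of upright, released and at rest (horizontal distance between flask_25_mid and bowl_25 below 0.01 m and z of flask_25_mid in the frame of bowl_25 between 0.0375 and 0.0475 m and angle between each of flask_25_mid, flask_50_mid, flask_100_mid, flask_250_mid's own z axis and vertical below 0.2 rad and linear speed of each of flask_25, flask_50, flask_100, flask_250 below 0.02 m/s and contact force between each of flask_25, flask_50, flask_100, flask_250 and the fingers below 0.05 N and horizontal distance between flask_50_mid and bowl_50 below 0.01 m and z of flask_50_mid in the frame of bowl_50 between 0.042 and 0.052 m and horizontal distance between flask_100_mid and bowl_100 below 0.01 m and z of flask_100_mid in the frame of bowl_100 between 0.0485 and 0.0585 m and horizontal distance between flask_250_mid and bowl_250 below 0.01 m and z of flask_250_mid in the frame of bowl_250 between 0.06 and 0.07 m); the robot touches nothing.
It fails at once if a flask is dropped into its bowl (faster than 0.4 m/s within the last 12 mm, as after a fall of about 15 mm) ((horizontal distance between flask_25_mid and bowl_25 below 0.03 m and z of flask_25_mid in the frame of bowl_25 below 0.0555 m and linear speed of flask_25 above 0.4 m/s) or (horizontal distance between flask_50_mid and bowl_50 below 0.03 m and z of flask_50_mid in the frame of bowl_50 below 0.06 m and linear speed of flask_50 above 0.4 m/s) or (horizontal distance between flask_100_mid and bowl_100 below 0.03 m and z of flask_100_mid in the frame of bowl_100 below 0.0665 m and linear speed of flask_100 above 0.4 m/s) or (horizontal distance between flask_250_mid and bowl_250 below 0.03 m and z of flask_250_mid in the frame of bowl_250 below 0.078 m and linear speed of flask_250 above 0.4 m/s)).
It fails at once if a flask is set down hard or pressed into a bowl (over 40 N) (contact force between any of flask_25, flask_50, flask_100, flask_250 and hotplate_25 above 40 N or contact force between any of flask_25, flask_50, flask_100, flask_250 and hotplate_50 above 40 N or contact force between any of flask_25, flask_50, flask_100, flask_250 and hotplate_100 above 40 N or contact force between any of flask_25, flask_50, flask_100, flask_250 and hotplate_250 above 40 N).
It fails at once if a flask is tipped over (more than 45 degrees from upright) (angle between any of flask_25_mid, flask_50_mid, flask_100_mid, flask_250_mid's own z axis and vertical above 0.785 rad).
It fails at once if the wash bottle or the beaker is pushed more than 30 mm or knocked over (distance of any of wash_bottle_mid, beaker_mid from where it was at the start of the episode above 0.03 m).
It also fails if it takes over 144 s, if anything falls off the work surface, if the arm or the gripper's body presses on something with over 40 N, if the wrist force passes 120 N, or if a joint passes its speed limit or range.

### The arm

A 6-joint arm with a two-finger parallel gripper is mounted at the origin on the work surface. World frame = base frame: x ahead of the robot, y to its left, z up, the work surface at z = 0. Lengths are in m, angles in rad, forces in N, time in s.
With the tool pointing down it reaches from about 0.325 to 0.875 m from the base axis. Payload 4.4 kg.
Tool frame: the origin (TCP) lies at the very end of the fingers, on their centre line; the grasp point (between the pads) lies 19 mm behind it; z points along the fingers, y is the direction in which the jaws open and shut (so a half turn about z gives the same grasp; the last joint's range is limited). The gripper opens to 85 mm and grips with 20 to 120 N. Pads are 22 mm wide; open, the fingers measure 114 mm over their backs; the gripper's body (76 mm by 85 mm) begins 54 mm behind the grasp point. The pads swing forward as they close: fully open they stand 13 mm farther back than shut.
Start: joints at [-1.403, 0.207, 1.542, -0, 1.393, -0.15], TCP at [0.18, -0.546, 0.198] pointing down, gripper open.
Joint ranges: [-2.73, 2.73], [-0.86, 2.22], [0.23, 2.46], [-1.11, 4.25], [0.08, 2.63], [-2.82, 2.82]. Speed limits (rad/s): [2.79, 2.79, 3.14, 3.14, 3.14, 3.14].

### API

Orientations are given as a unit quaternion [w, x, y, z].
In Python, from plant import ctrl gives the robot as it stands.
- The arm moves only by the tool move_arm, never from a script. Its argument "series" is a list of rows, each a list of 2 entries, a list of its own where there are three numbers: the shift along the tool's x, y, z scaled (see below), then the turn, a rotation vector about the tool's x, y, z scaled (see below). A call has exactly 8 rows; each row shifts and turns the commanded pose from where the row before left it, along the tool's axes as they then stand; what a row does not reach is not made up. The controller multiplies each number of a shift by 20 mm and each number of a turn by 6 degrees. A row lasts 1/12 s, in which the tool goes at most 41.7 mm and 7.16 degrees, less where a joint would pass 70% of its speed; a pose out of reach is approached as far as the arm can. A call with a number of a shift or a turn outside -1 to 1 is refused whole. A call with a gripper value outside its range is refused whole. "jaw" is the finger opening in mm, from 0 to 85.4, set as the call begins (left out, the last holds). The fingers move at their own pace and stop on an object; "force" is the grip in N (left out, the last holds). Time passes only in rows, so rows that do not move let the fingers close, or fill a call up. It gives the time, the measured TCP pose, the force and the opening at its end, in the units of the state.
- ctrl.sense(): the state, without advancing time (a new reading comes with each control period).
- ctrl.read_camera(name): name is "side" or "top" or "wrist"; returns the picture (480x640x3 uint8, blue, green, red); there is no depth.
- ctrl.camera_model(name): a dict with "mtx" (3x3 intrinsics, pixels), "distortion" ([k1, k2, p1, p2, k3] as OpenCV has them; the pictures are not rectified), "view" (4x4, takes a point from world to camera coordinates). Camera axes: x right, y down, z forward; pixel columns grow to the right and rows downward; lengths in m; the calibration is good to about 2 mm. A picture is of the moment at which its call begins: read the wrist's pose just before it. camera_model takes no time and is no camera call; for the wrist camera it gives the pose at the moment of the call.
- ctrl.job_done(): hands the job in, once; it reports no verdict.
Trained networks look in the newest picture that a camera, given by its name, has taken for a name from the list of things; names that differ only in an ending like _2 or _b are one class to them, and where a whole thing is asked for, a point or a joint stands for the part that bears it (a point fixed in the world has none). Each returns a list of dicts, best first, with "confidence" (0 to 1); they miss things now and then, are a little off and sometimes report something else, mostly with a low value. They report only what shows in the picture. A call takes as long as a camera call. They do not tell look-alikes from the thing itself.
- ctrl.boxes_of(name, camera): "point" ([column, row] in pixels, amid what is visible of it).
The state is a dict: "time_s": time; "qpos": joint angles; "joint_vel": joint speeds; "joint_torque": joint torques, N m; "tool_pos": TCP position; "tcp_rot": TCP orientation; "wrist_force": force on the tool from outside, world axes, zero at the start; "moment": the same for the moment, N m; "gripper_width": finger opening in m.
Only numpy, scipy, OpenCV 4.12 (cv2) and the standard library are available. Lean on these libraries where they do the work, as an engineer would, in place of code of your own. Each camera call takes 0.05 s, during which the arm holds its last target.

## Working session

There is one attempt and no reset: what is moved stays moved. The work goes in short steps, Python scripts to look and compute and a tool call to move; the robot and the scene stay as the last step left them, time stands still between calls to the robot, and variables do not carry over. Pictures are saved under pics/ and viewed, and the job is handed in when it is done.

Besides the shell and the picture viewer there is one more tool, called after "Emit:" in YAML: its name, and indented under it one key for each argument. move_arm: Moves the arm, as the interface text tells. Its arguments: {"type":"object","properties":{"series":{"type":"array","items":{"type":"array"}},"jaw":{"type":"number"},"force":{"type":"number"}},"required":["series"]}

```bash
mkdir -p pics; ls; python3 - <<'E'
from plant import ctrl
import cv2
for n in ("top","side","wrist"):
    cv2.imwrite(f"pics/{n}0.png",ctrl.read_camera(n))
    m=ctrl.camera_model(n); print(n,m)
print(ctrl.sense())
E
```

```text
pics
top {'mtx': array([[519.28825341,   0.        , 322.07236867],
       [  0.        , 519.28825341, 235.07380033],
       [  0.        ,   0.        ,   1.        ]]), 'distortion': array([-0.11247315,  0.        ,  0.        ,  0.        ,  0.        ]), 'view': array([[ 2.87596557e-02, -9.99484517e-01, -1.42682366e-02,
         1.27706860e-03],
       [-9.97158149e-01, -2.76925323e-02, -7.00624637e-02,
         4.45710766e-01],
       [ 6.96312241e-02,  1.62426607e-02, -9.97440559e-01,
         1.35756398e+00],
       [ 0.00000000e+00,  0.00000000e+00,  0.00000000e+00,
         1.00000000e+00]])}
side {'mtx': array([[536.73853775,   0.        , 318.68074131],
       [  0.        , 536.73853775, 237.27762009],
       [  0.        ,   0.        ,   1.        ]]), 'distortion': array([-0.15533865,  0.        ,  0.        ,  0.        ,  0.        ]), 'view': array([[-0.92633555, -0.3764853 , -0.0126991 ,  0.43572288],
       [-0.20936411,  0.54257655, -0.81349699,  0.15234278],
       [ 0.31315989, -0.75091245, -0.58143046,  1.1473243 ],
       [ 0.        ,  0.        ,  0.      
[... 616 characters left out ...]
00e+00]])}
{'time_s': 0.15, 'qpos': array([-1.40248933e+00,  2.07281347e-01,  1.54263422e+00, -2.21768606e-05,
        1.39351137e+00, -1.50447454e-01]), 'joint_vel': array([-0.00055184, -0.00095049, -0.00451699,  0.00057843, -0.00041055,
       -0.00012305]), 'joint_torque': array([ 7.19236800e-05, -3.83514404e+01, -2.92039257e+01, -2.39745432e-04,
        6.56191653e-03,  2.50179806e-05]), 'tool_pos': array([ 0.18009525, -0.54537751,  0.19675616]), 'tcp_rot': array([-9.17008153e-04,  9.87325584e-01,  1.58705228e-01, -1.91021580e-05]), 'wrist_force': array([ 0.77627159,  0.50710704, -0.411157  ]), 'moment': array([ 0.02882396,  0.01086813, -0.01966785]), 'gripper_width': 0.0854446120280691}
```

View pics/top0.png

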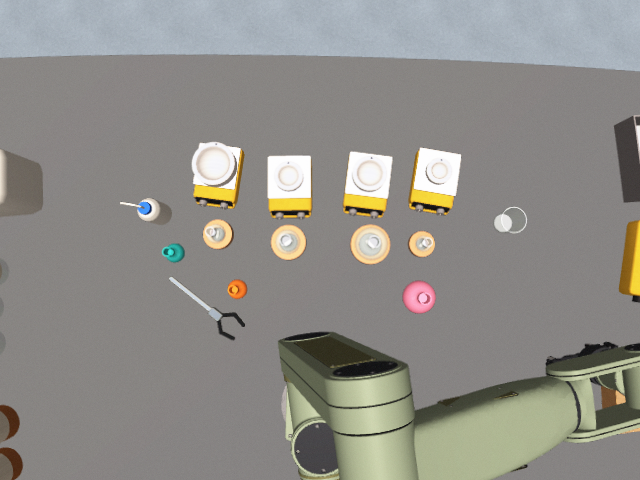

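View pics/side0.png

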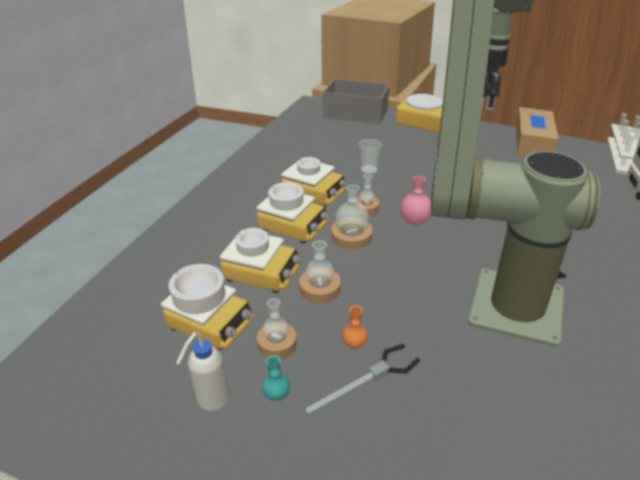

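View pics/wrist0.png

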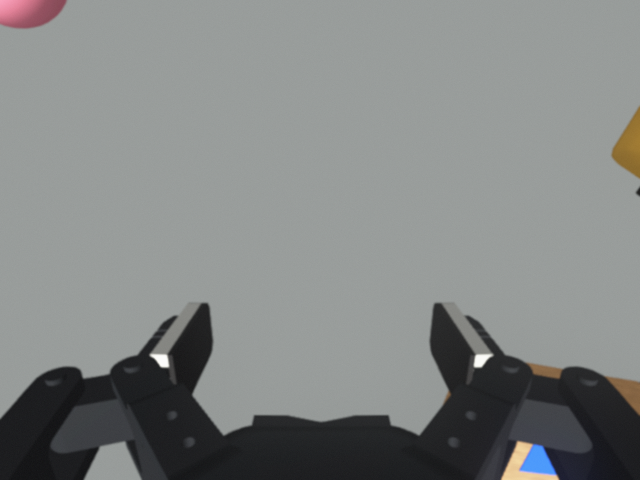

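```bash
python3 - <<'E'
from plant import ctrl
for c in ("top","side"):
  for n in "flask_25_mid flask_50_mid flask_100_mid flask_250_mid bowl_25 bowl_50 bowl_100 bowl_250 wash_bottle_mid beaker_mid".split():
    print(c,n,[(round(d["confidence"],2),[int(v) for v in d["point"]]) for d in ctrl.boxes_of(n,c)])
E
```

```text
top flask_25_mid [(0.47, [420, 245]), (0.25, [218, 171])]
top flask_50_mid [(0.79, [173, 252]), (0.66, [217, 232])]
top flask_100_mid [(0.81, [284, 240]), (0.25, [214, 233])]
top flask_250_mid [(0.83, [419, 293])]
top bowl_25 [(0.96, [365, 181]), (0.93, [290, 187]), (0.75, [217, 171]), (0.63, [433, 179])]
top bowl_50 [(0.96, [365, 181]), (0.93, [290, 187]), (0.75, [217, 171]), (0.63, [433, 179])]
top bowl_100 [(0.96, [365, 181]), (0.93, [290, 187]), (0.75, [217, 171]), (0.63, [433, 179])]
top bowl_250 [(0.96, [365, 181]), (0.93, [290, 187]), (0.75, [217, 171]), (0.63, [433, 179])]
top wash_bottle_mid [(0.74, [153, 210])]
top beaker_mid [(0.93, [509, 223])]
side flask_25_mid [(0.89, [367, 191]), (0.7, [369, 156]), (0.55, [315, 182])]
side flask_50_mid [(0.67, [274, 384]), (0.61, [274, 325]), (0.58, [351, 332])]
side flask_100_mid [(0.83, [319, 267]), (0.63, [209, 309]), (0.29, [367, 157])]
side flask_250_mid [(0.82, [351, 215]), (0.7, [417, 206])]
side bowl_25 [(0.93, [204, 308]), (0.6, [316, 182]), (0.59, [258, 260])]
side bowl_50 [(0.93, [204, 308]), (0.6, [316, 182]), (0.59, [258, 260])]
side bowl_100 [(0.93, [204, 308]), (0.6, [316, 182]), (0.59, [258, 260])]
side bowl_250 [(0.93, [204, 308]), (0.6, [316, 182]), (0.59, [258, 260])]
side wash_bottle_mid [(0.95, [209, 373])]
side beaker_mid [(0.81, [369, 156])]
```

Candidates in the top view:
- **Flasks:** clear flasks in cork rings at (218,234), (288,242), (370,243) and (422,243). The turquoise (173,252), orange (237,289) and pink (419,297) ones are the look-alikes and stay put.
- **Bowls:** (215,163), (289,176), (370,173) and (439,171).

Next I'll measure diameters on orthorectified crops.

```bash
cat > h.py <<'E'
import numpy as np, cv2
from plant import ctrl
def proj(m,P):
    P=np.atleast_2d(np.asarray(P,float)); V=m["view"]
    r,_=cv2.Rodrigues(V[:3,:3])
    return cv2.projectPoints(P.reshape(-1,1,3),r,V[:3,3],m["mtx"],m["distortion"])[0].reshape(-1,2)
def ray(m,uv,z):
    V=m["view"];n=cv2.undistortPoints(np.array([[uv]],float),m["mtx"],m["distortion"]).ravel()
    d=V[:3,:3].T@np.array([n[0],n[1],1]);c=-V[:3,:3].T@V[:3,3]
    return c+d*(z-c[2])/d[2]
def ortho(img,m,z,x0,x1,y0,y1,s=1000):
    # rows: x decreasing downward ; cols: y decreasing rightward
    H=int((x1-x0)*s);W=int((y1-y0)*s)
    X=x1-(np.arange(H)+.5)/s;Y=y1-(np.arange(W)+.5)/s
    g=np.stack([np.repeat(X[:,None],W,1),np.repeat(Y[None],H,0),np.full((H,W),z)],-1).reshape(-1,3)
    p=proj(m,g).astype(np.float32).reshape(H,W,2)
    return cv2.remap(img,p[...,0],p[...,1],cv2.INTER_CUBIC)
E
python3 - <<'E'
from h import *
img=cv2.imread("pics/top0.png");m=ctrl.camera_model("top")
for u in [(215,163),(289,176),(370,173),(439,171)]: print("bowl",ray(m,u,.105).round(3))
for u in [(218,234),(288,242),(370,243),(422,243)]: print("ring",ray(m,u,.028).round(3))
for u in [(148,209)]: print("wash",ray(m,u,.17).round(3))
for u in [(514,220)]: print("beaker",ray(m,u,.09).round(3))
o=ortho(img,m,.105,.5,.72,-.36,.36,1100);cv2.imwrite("pics/ob.png",o)
o=ortho(img,m,.028,.35,.55,-.36,.36,1100);cv2.imwrite("pics/orr.png",o)
E
```

```text
bowl [0.614 0.288 0.105]
bowl [0.585 0.099 0.105]
bowl [ 0.598 -0.103  0.105]
bowl [ 0.608 -0.276  0.105]
ring [0.44  0.288 0.028]
ring [0.424 0.102 0.028]
ring [ 0.427 -0.112  0.028]
ring [ 0.431 -0.249  0.028]
wash [0.486 0.431 0.17 ]
beaker [ 0.492 -0.472  0.09 ]
```

View pics/ob.png

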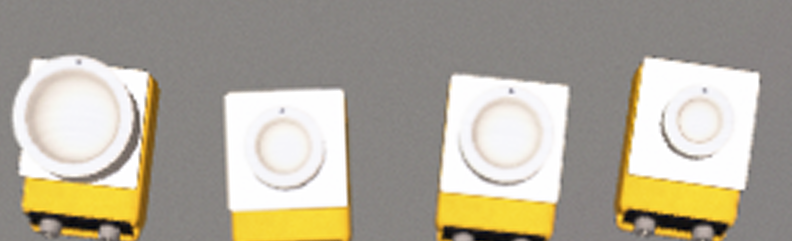

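View pics/orr.png

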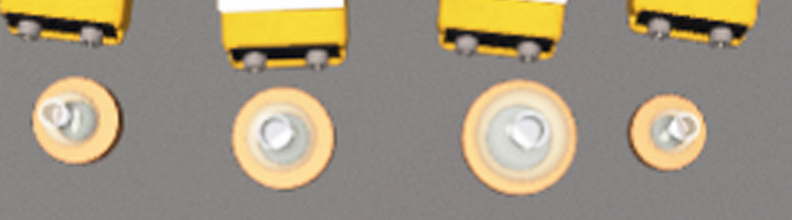

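Ring diameters, left to right, are about 80, 93, 104 and 69 mm, so the flasks are 50, 100, 250 and 25. Bowl diameters are about 113, 73, 89 and 64 mm, so the bowls are 250, 50, 100 and 25. I'll fit the centres precisely and confirm on one enlarged crop.

```bash
cat > fit.py <<'E'
from h import *
img=cv2.imread("pics/top0.png");m=ctrl.camera_model("top")
def fit(z,c,D,s=3000,half=.075):
    x0,x1,y0,y1=c[0]-half,c[0]+half,c[1]-half,c[1]+half
    o=ortho(img,m,z,x0,x1,y0,y1,s);g=cv2.GaussianBlur(cv2.cvtColor(o,cv2.COLOR_BGR2GRAY),(0,0),3).astype(np.float32)
    gx=cv2.Sobel(g,cv2.CV_32F,1,0);gy=cv2.Sobel(g,cv2.CV_32F,0,1)
    t=np.arange(0,2*np.pi,.02);best=None
    for r in np.arange(D/2-.003,D/2+.0031,.0005):
      k=0
      for dx in np.arange(-.012,.0121,.0005):
       for dy in np.arange(-.012,.0121,.0005):
        u=(half-dy+r*np.cos(t))*s;v=(half-dx+r*np.sin(t))*s
        ui=u.astype(int).clip(0,len(g)-1);vi=v.astype(int).clip(0,len(g)-1)
        q=abs((gx[vi,ui]*np.cos(t)+gy[vi,ui]*np.sin(t))); q=np.minimum(q,60).mean()
        if best is None or q>best[0]: best=(q,c[0]+dx,c[1]+dy,r,dx,dy)
    q,x,y,r,dx,dy=best
    cv2.circle(o,(int((half-dy)*s),int((half-dx)*s)),int(r*s),(0,0,255),1);cv2.drawMarker(o,(int((half-dy)*s),int((half-dx)*s)),(255,0,0))
    return (round(x,4),round(y,4),round(2*r,4),round(float(q),1)),cv2.resize(o,(200,200))
E
cat > f1.py <<'E'
from fit import *
rows=[]
B={"250":(.117,(.614,.288),.109,.087),"50":(.103,(.585,.099),.075,.053),"100":(.109,(.598,-.103),.088,.066),"25":(.1,(.608,-.276),.066,.044)}
r1=[];r2=[]
for k,(z,c,D,d) in B.items():
    a,o=fit(z,c,D);r1.append(o);b,o=fit(z,c,d);r2.append(o);print("bowl",k,a,b)
r3=[]
R={"50":((.44,.288),.078),"100":((.424,.102),.092),"250":((.427,-.112),.104),"25":((.431,-.249),.068)}
for k,(c,D) in R.items():
    a,o=fit(.028,c,D);r3.append(o);print("ring",k,a)
cv2.imwrite("pics/fit.png",np.vstack([np.hstack(r) for r in (r1,r2,r3)]))
E
python3 f1.py
```

```text
bowl 250 (np.float64(0.6125), np.float64(0.2905), np.float64(0.109), 47.3) (np.float64(0.602), np.float64(0.277), np.float64(0.093), 28.4)
bowl 50 (np.float64(0.585), np.float64(0.101), np.float64(0.076), 19.9) (np.float64(0.5765), np.float64(0.0965), np.float64(0.059), 20.7)
bowl 100 (np.float64(0.6), np.float64(-0.1055), np.float64(0.094), 24.6) (np.float64(0.586), np.float64(-0.0965), np.float64(0.072), 22.7)
bowl 25 (np.float64(0.6085), np.float64(-0.2745), np.float64(0.067), 26.3) (np.float64(0.6035), np.float64(-0.266), np.float64(0.049), 25.9)
ring 50 (np.float64(0.4405), np.float64(0.2915), np.float64(0.077), 55.6)
ring 100 (np.float64(0.4245), np.float64(0.1025), np.float64(0.091), 54.7)
ring 250 (np.float64(0.425), np.float64(-0.1125), np.float64(0.103), 51.7)
ring 25 (np.float64(0.4295), np.float64(-0.248), np.float64(0.067), 55.5)
```

View pics/fit.png

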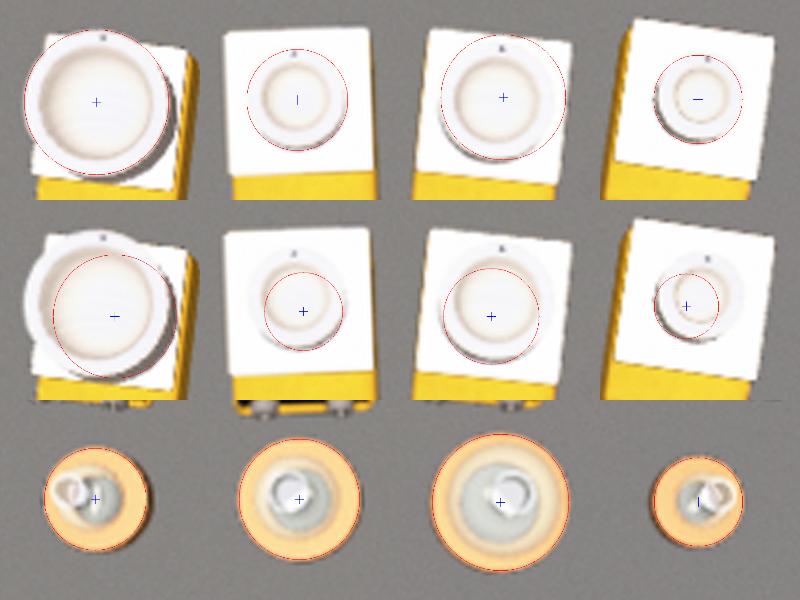

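```bash
cat > f2.py <<'E'
from h import *
img=cv2.imread("pics/top0.png");m=ctrl.camera_model("top")
B={"250":(.117,(.6125,.290),.109,.087),"50":(.103,(.585,.100),.075,.053),"100":(.109,(.599,-.101),.088,.066),"25":(.1,(.608,-.276),.066,.044)}
out=[]
for k,(z,c,D,d) in B.items():
    H=.0625;s=3200
    o=ortho(img,m,z,c[0]-H,c[0]+H,c[1]-H,c[1]+H,s).astype(float)
    o=np.clip((o-205)*5.1,0,255).astype(np.uint8)
    n=o.shape[0]//2
    p=o.copy()
    for q in (D,d): cv2.circle(p,(n,n),int(q/2*s),(0,0,255),1)
    out.append(p)
cv2.imwrite("pics/fit2.png",np.vstack([np.hstack(out[:2]),np.hstack(out[2:])])[:, :])
E
python3 f2.py; python3 -c "
import cv2;i=cv2.imread('pics/fit2.png');cv2.imwrite('pics/fit2s.png',cv2.resize(i,(600,600)))"
```

```text
(no output)
```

View pics/fit2s.png

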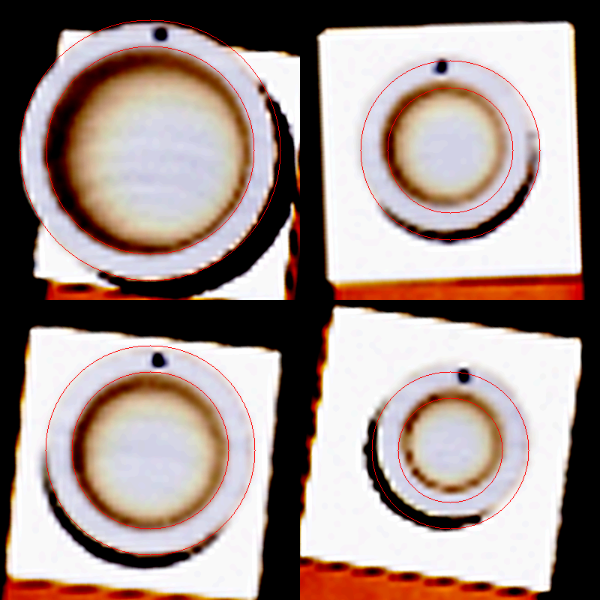

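```bash
python3 - <<'E'
import cv2,numpy as np
s=cv2.imread("pics/side0.png");t=cv2.imread("pics/top0.png")
S=[(274,310),(319,252),(352,195),(369,178)];T=[(215,233),(287,241),(372,243),(424,242)]
f=lambda i,c:cv2.resize(i[c[1]-20:c[1]+20,c[0]-20:c[0]+20],(200,200),interpolation=cv2.INTER_CUBIC)
cv2.imwrite("pics/m.png",np.vstack([np.hstack([f(s,c) for c in S]),np.hstack([f(t,c) for c in T])]))
E
```

```text
(no output)
```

View pics/m.png

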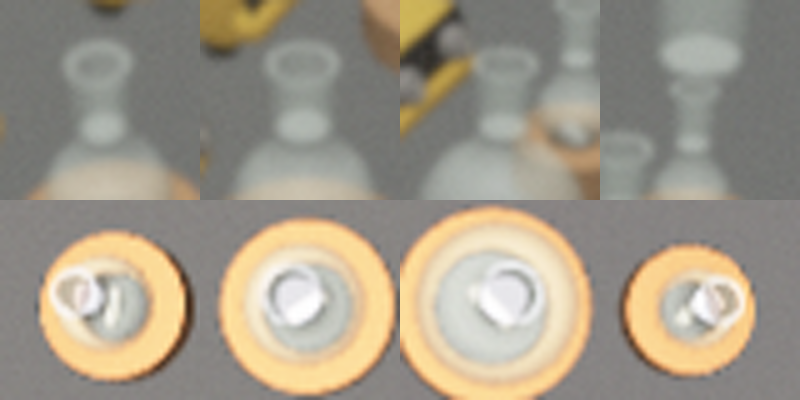

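```bash
python3 - <<'E'
from h import *
from scipy.optimize import least_squares
mt=ctrl.camera_model("top");ms=ctrl.camera_model("side")
D={"50":((273.6,302.4),(210,231.2),(.4405,.2915),.096),"100":((319.4,244.4),(285.6,240.2),(.4245,.1025),.109),"250":((353,187.4),(373.7,241.8),(.425,-.1125),.132),"25":((368,176),(428.4,242),(.4295,-.248),.087)}
for k,(s,t,r,L) in D.items():
    f=lambda p:np.r_[proj(mt,p)[0]-t,proj(ms,p)[0]-s]
    a=least_squares(f,[*r,.13]);b=least_squares(lambda q:f([*r,q[0]]),[.13])
    print(k,a.x.round(4),a.fun.round(1),"fixed xy z",b.x.round(4),b.fun.round(1),"bulb bottom z",(a.x[2]-L).round(4))
print(ctrl.sense()["tcp_rot"])
E
```

```text
50 [0.4413 0.2897 0.1172] [-0.1 -0.4  0.3  0. ] fixed xy z [0.1185] [-1.  -0.1  0.3  0.2] bulb bottom z 0.0212
100 [0.4245 0.101  0.1268] [-0.2 -0.7  0.6  0.1] fixed xy z [0.1276] [-0.9 -0.8  0.4  0.1] bulb bottom z 0.0178
250 [ 0.4243 -0.1115  0.1498] [-0.1 -0.4  0.4  0. ] fixed xy z [0.1489] [ 0.3 -0.6  0.2  0.1] bulb bottom z 0.0178
25 [ 0.4298 -0.2504  0.1078] [-0.1 -0.2  0.3  0. ] fixed xy z [0.1097] [-0.9 -0.2  0.1 -0.2] bulb bottom z 0.0208
[-3.20090688e-05  9.87325385e-01  1.58709114e-01 -8.57321014e-06]
```

All four flasks agree between the two cameras to under 1 px. Bulb bottoms are at 18–21 mm, which is plausible for the rings. First move: turn the tool to yaw 0 so its axes line up with the world, and head for flask 250.

Emit:
move_arm:
  series:
    - [[0,0,0],[0,0,1]]
    - [[0,0,0],[0,0,1]]
    - [[0,0,0],[0,0,1]]
    - [[0,0,0],[0,0,0.05]]
    - [[0.5,-1,0],[0,0,0]]
    - [[0.5,-1,0],[0,0,0]]
    - [[0.5,-1,0],[0,0,0]]
    - [[0.5,-1,0],[0,0,0]]
  jaw: 85
  force: 40

```text
time_s: 1.82
tool_pos: [0.2205, -0.4652, 0.1976]
tcp_rot: [-0.0, 1.0, 0.001, 0.0]
wrist_force: [-0.1, 0.2, 0.1]
gripper_width: 0.0849
```

Emit:
move_arm:
  series:
    - [[0.6,-1,0],[0,0,0]]
    - [[0.6,-1,0],[0,0,0]]
    - [[0.6,-1,0],[0,0,0]]
    - [[0.6,-1,0],[0,0,0]]
    - [[0.6,-1,0],[0,0,0]]
    - [[0.6,-1,0],[0,0,0]]
    - [[0.6,-1,0],[0,0,0]]
    - [[0.6,-1,0],[0,0,0]]

```text
time_s: 2.48
tool_pos: [0.3168, -0.3052, 0.1979]
tcp_rot: [0.0, 1.0, 0.001, 0.0]
wrist_force: [0.5, -0.3, 0.3]
gripper_width: 0.0852
```

Emit:
move_arm:
  series:
    - [[0.6,-1,0],[0,0,0]]
    - [[0.6,-1,0],[0,0,0]]
    - [[0.6,-1,0],[0,0,0]]
    - [[0.6,-1,0],[0,0,0]]
    - [[0.6,-1,0],[0,0,0]]
    - [[0.6,-1,0],[0,0,0]]
    - [[0.6,-1,0],[0,0,0]]
    - [[0.6,-1,0],[0,0,0]]

```text
time_s: 3.15
tool_pos: [0.413, -0.1451, 0.1979]
tcp_rot: [0.0, 1.0, 0.001, 0.0]
wrist_force: [0.0, 0.2, -0.4]
gripper_width: 0.0851
```

```bash
cat > look.py <<'E'
import sys
from h import *
n=sys.argv[1];m=ctrl.camera_model("wrist");i=ctrl.read_camera("wrist")
P={"25":(.4297,-.249,.1085,.011),"50":(.441,.2905,.118,.011),"100":(.4245,.102,.127,.014),"250":(.4245,-.112,.1495,.014)}
for k,(x,y,z,r) in P.items():
    t=np.linspace(0,6.283,25);p=proj(m,np.c_[x+r*np.cos(t),y+r*np.sin(t),0*t+z])
    if (m["view"]@[x,y,z,1])[2]>0.02:cv2.polylines(i,[p.astype(int)],True,(0,0,255),1)
cv2.imwrite(f"pics/w{n}.png",i);print(ctrl.sense()["tool_pos"].round(4))
E
python3 look.py 1
```

```text
[ 0.4146 -0.1419  0.1979]
```

View pics/w1.png

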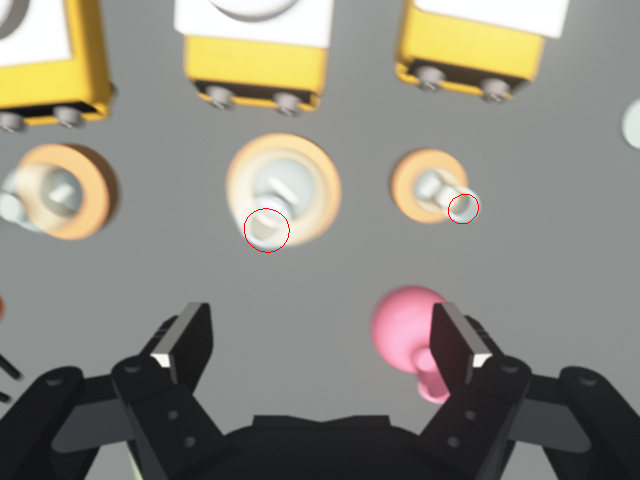

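The predicted red mouth circles at (266,231) and (463,208) coincide with the seen mouths of flasks 250 and 25, so the position is confirmed. Centre, descend, then close.

Emit:
move_arm:
  series:
    - [[0.25,-0.75,0],[0,0,0]]
    - [[0.25,-0.75,0],[0,0,0]]
    - [[0,0,0],[0,0,0]]
    - [[0,0,0.85],[0,0,0]]
    - [[0,0,0.85],[0,0,0]]
    - [[0,0,0.85],[0,0,0]]
    - [[0,0,0.85],[0,0,0]]
    - [[0,0,0.85],[0,0,0]]

```text
time_s: 3.87
tool_pos: [0.4224, -0.1169, 0.1121]
tcp_rot: [0.0, 1.0, 0.001, 0.0]
wrist_force: [-0.1, -0.2, -0.3]
gripper_width: 0.0852
```

Emit:
move_arm:
  series:
    - [[0,0,0],[0,0,0]]
    - [[0,0,0],[0,0,0]]
    - [[0,0,0],[0,0,0]]
    - [[0,0,0],[0,0,0]]
    - [[0,0,0],[0,0,0]]
    - [[0,0,0],[0,0,0]]
    - [[0,0,0],[0,0,0]]
    - [[0,0,0],[0,0,0]]
  jaw: 15
  force: 40

```text
time_s: 4.53
tool_pos: [0.4232, -0.1165, 0.1136]
tcp_rot: [0.0, 1.0, -0.0, 0.001]
wrist_force: [0.7, 0.4, 4.5]
gripper_width: 0.0149
```

The opening reached 14.9 mm, so the 28 mm neck isn't between the pads. Looking before doing anything else.

```bash
python3 look.py 2; python3 - <<'E'
from h import *
i=ctrl.read_camera("side");cv2.imwrite("pics/s2.png",cv2.resize(i[80:300,220:480],(780,660))[:600])
print(ctrl.sense())
E
```

```text
[ 0.4233 -0.1165  0.1136]
{'time_s': 4.6333, 'qpos': array([-4.66223206e-01,  4.12638344e-03,  1.95088756e+00,  1.64685592e-04,
        1.18470046e+00,  1.10488802e+00]), 'joint_vel': array([-2.19126506e-05,  1.53305302e-03, -1.02630191e-03,  1.13442907e-04,
       -4.28866257e-04,  6.36280712e-04]), 'joint_torque': array([-2.00267206e-01, -2.43485534e+01, -2.43274623e+01, -1.52146784e-01,
       -1.46587528e-01,  1.33446392e-03]), 'tool_pos': array([ 0.42327009, -0.11644069,  0.11359037]), 'tcp_rot': array([ 3.53846826e-04,  9.99999538e-01, -1.88385266e-04,  8.73250266e-04]), 'wrist_force': array([0.1356823 , 1.03349502, 6.03445445]), 'moment': array([ 0.16840854,  0.05815678, -0.02059595]), 'gripper_width': 0.015234486567535385}
```

View pics/w2.png

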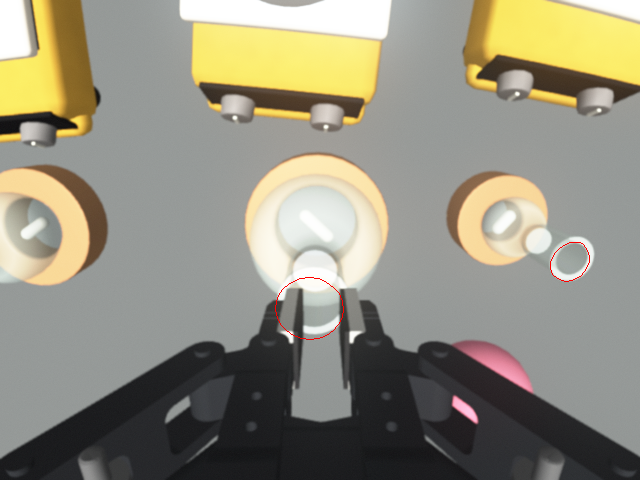

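View pics/s2.png

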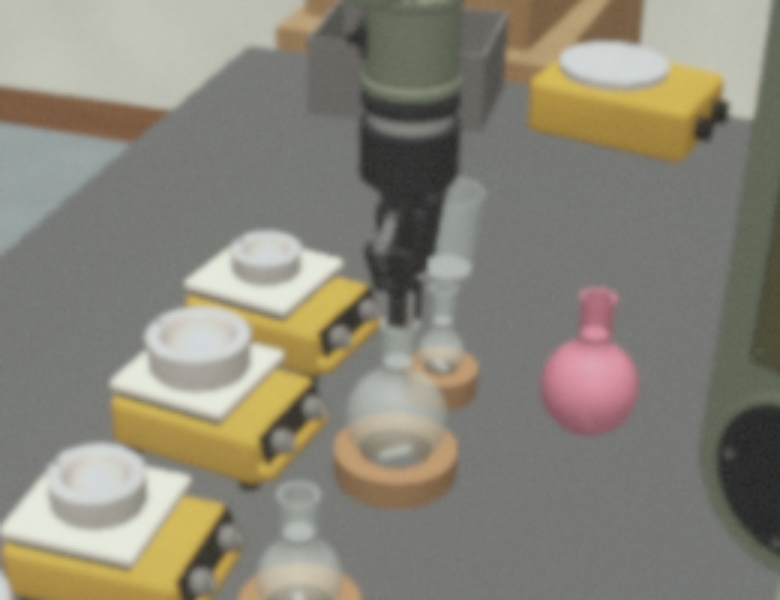

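```bash
python3 - <<'E'
from h import *
m=ctrl.camera_model("side")
for p in [(.4233,-.1165,.1136),(.4233,-.1165,.1326),(.4245,-.112,.1495),(.4245,-.112,.105)]:
    q=proj(m,p)[0];print(p,((q-[220,80])*3).round(0))
i=ctrl.read_camera("side");cv2.imwrite("pics/s3.png",cv2.resize(i[140:240,300:400],(800,800),interpolation=cv2.INTER_CUBIC)[:600])
for p in [(.4233,-.1165,.1136),(.4245,-.112,.1495),(.4245,-.112,.105)]: print(((proj(m,p)[0]-[300,140])*8).round(0))
E
```

```text
(0.4233, -0.1165, 0.1136) [402. 358.]
(0.4233, -0.1165, 0.1326) [403. 338.]
(0.4245, -0.112, 0.1495) [400. 322.]
(0.4245, -0.112, 0.105) [399. 370.]
[433. 475.]
[427. 379.]
[424. 506.]
```

View pics/s3.png

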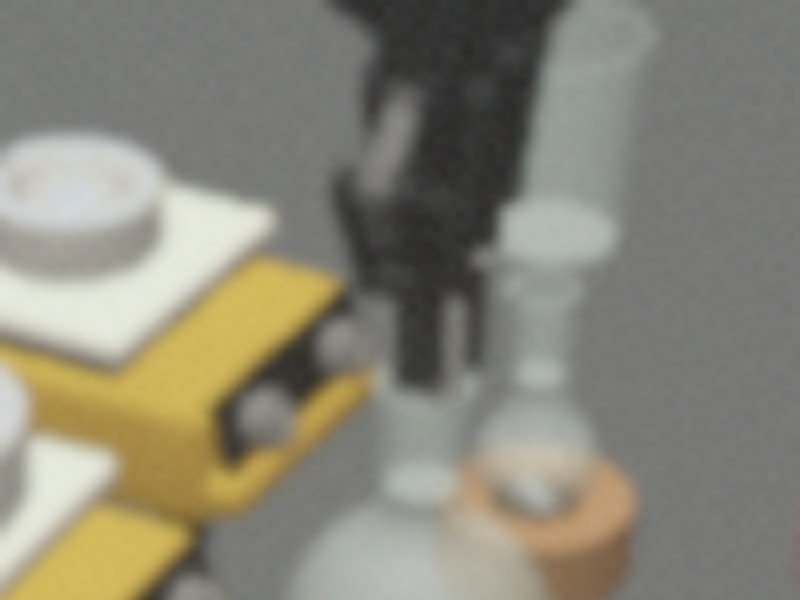

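```bash
python3 - <<'E'
from h import *
m=ctrl.camera_model("wrist");t=ctrl.sense()["tool_pos"]
for dz in (0,.019,.036,.05):
    for dy in (-.0075,.0075):
        p=t+[0,dy,dz];print(dz,dy,proj(m,p)[0].round(0),"depth",(m["view"]@[*p,1])[2].round(3))
print("campos",(-m["view"][:3,:3].T@m["view"][:3,3]).round(3))
i=ctrl.read_camera("wrist");cv2.imwrite("pics/w3.png",cv2.resize(i[230:380,230:430],(800,600),interpolation=cv2.INTER_CUBIC))
E
```

```text
0 -0.0075 [335. 278.] depth 0.19
0 0.0075 [305. 279.] depth 0.19
0.019 -0.0075 [337. 295.] depth 0.172
0.019 0.0075 [304. 295.] depth 0.172
0.036 -0.0075 [338. 312.] depth 0.155
0.036 0.0075 [302. 312.] depth 0.155
0.05 -0.0075 [340. 330.] depth 0.142
0.05 0.0075 [301. 330.] depth 0.142
campos [ 0.497 -0.116  0.29 ]
```

View pics/w3.png

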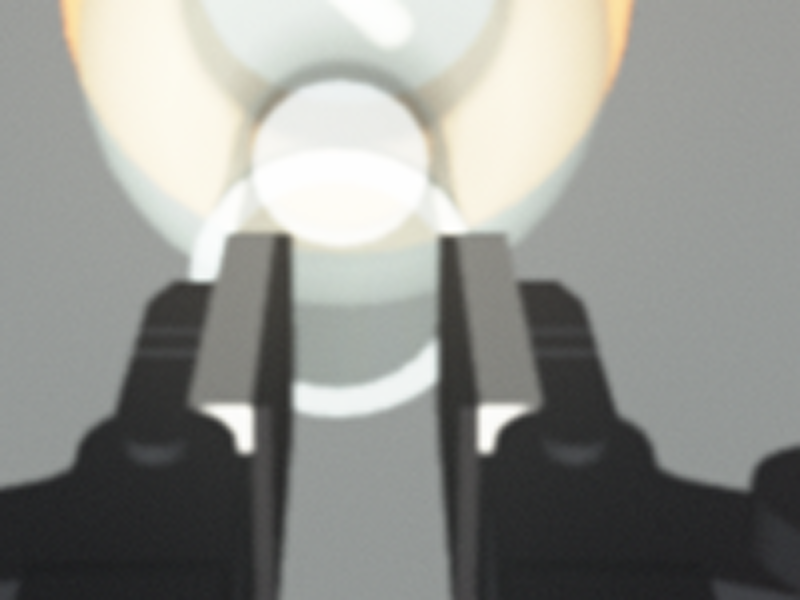

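The wrist view shows the pad tips resting on the mouth ring, and the contact force is only 6 N. The real fingertips therefore sit about 35 mm short of the reported TCP: pad gap and contact height both put the tips at z≈0.15 with TCP 0.114. I'll reopen, shift 4 mm in +y and go about 32 mm lower.

Emit:
move_arm:
  series:
    - [[0,0,-0.3],[0,0,0]]
    - [[0,0,0],[0,0,0]]
    - [[0,0,0],[0,0,0]]
    - [[0.05,-0.2,0],[0,0,0]]
    - [[0,0,0],[0,0,0]]
    - [[0,0,0],[0,0,0]]
    - [[0,0,0],[0,0,0]]
    - [[0,0,0],[0,0,0]]
  jaw: 85

```text
time_s: 5.4
tool_pos: [0.4233, -0.1121, 0.1185]
tcp_rot: [-0.0, 1.0, -0.0, -0.0]
wrist_force: [0.1, -0.1, -0.1]
gripper_width: 0.0849
```

```bash
python3 look.py 4
```

```text
[ 0.4234 -0.1122  0.1186]
```

View pics/w4.png

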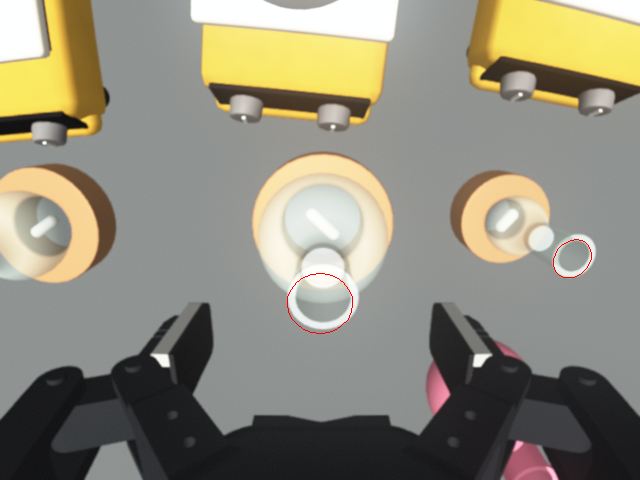

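The mouth at (323,299) is centred between the pads (210–433), still upright and within 1 mm of the prediction. Descend.

Emit:
move_arm:
  series:
    - [[0.05,0,0.4],[0,0,0]]
    - [[0,0,0.4],[0,0,0]]
    - [[0,0,0.4],[0,0,0]]
    - [[0,0,0.4],[0,0,0]]
    - [[0,0,0.3],[0,0,0]]
    - [[0,0,0],[0,0,0]]
    - [[0,0,0],[0,0,0]]
    - [[0,0,0],[0,0,0]]

```text
time_s: 6.12
tool_pos: [0.4247, -0.1123, 0.0808]
tcp_rot: [0.0, 1.0, -0.0, 0.0]
wrist_force: [0.0, 0.3, 0.3]
gripper_width: 0.0855
```

Emit:
move_arm:
  series:
    - [[0,0,0],[0,0,0]]
    - [[0,0,0],[0,0,0]]
    - [[0,0,0],[0,0,0]]
    - [[0,0,0],[0,0,0]]
    - [[0,0,0],[0,0,0]]
    - [[0,0,0],[0,0,0]]
    - [[0,0,0],[0,0,0]]
    - [[0,0,0],[0,0,0]]
  jaw: 15
  force: 40

```text
time_s: 6.78
tool_pos: [0.4247, -0.1124, 0.081]
tcp_rot: [0.0, 1.0, -0.0, 0.0]
wrist_force: [0.5, -1.5, 1.7]
gripper_width: 0.027
```

```bash
python3 look.py 5;python3 - <<'E'
from h import *
i=ctrl.read_camera("side");cv2.imwrite("pics/s5.png",cv2.resize(i[140:240,300:400],(800,800),interpolation=cv2.INTER_CUBIC)[:600])
E
```

```text
[ 0.4247 -0.1124  0.081 ]
```

View pics/w5.png

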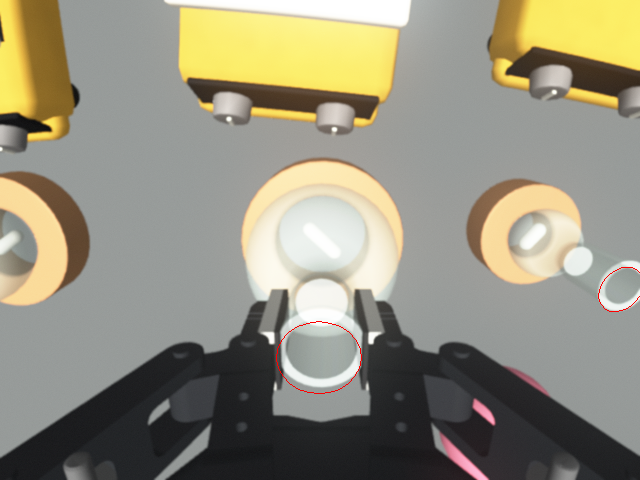

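View pics/s5.png

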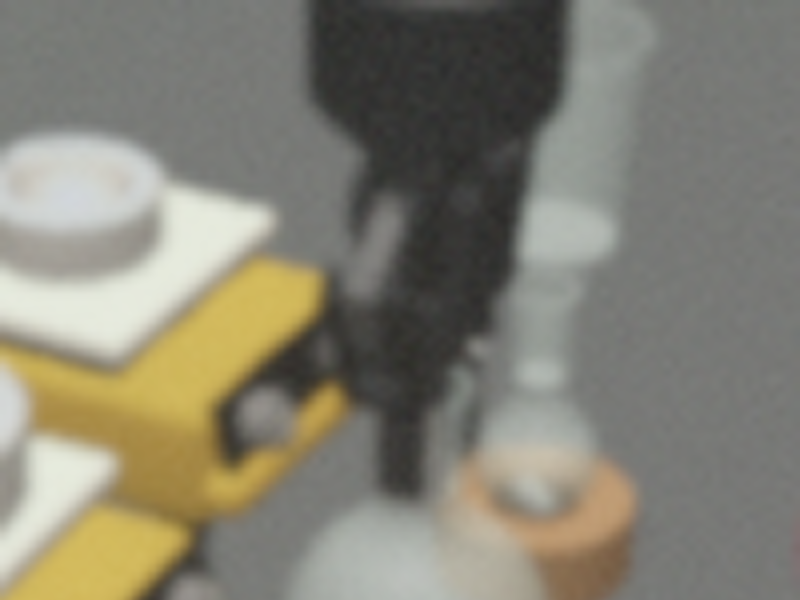

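The grip is on the neck: opening 27 mm, tips around the neck base. Lift straight up.

Emit:
move_arm:
  series:
    - [[0,0,-0.3],[0,0,0]]
    - [[0,0,-0.7],[0,0,0]]
    - [[0,0,-1],[0,0,0]]
    - [[0,0,-1],[0,0,0]]
    - [[0,0,-1],[0,0,0]]
    - [[0,0,-1],[0,0,0]]
    - [[0,0,-1],[0,0,0]]
    - [[0,0,-0.6],[0,0,0]]

```text
time_s: 7.55
tool_pos: [0.4249, -0.1121, 0.2147]
tcp_rot: [0.0, 1.0, -0.0, 0.001]
wrist_force: [-0.3, 0.7, -1.9]
gripper_width: 0.0271
```

```bash
python3 look.py 6;python3 - <<'E'
from h import *
i=ctrl.read_camera("side");cv2.imwrite("pics/s6.png",cv2.resize(i[60:260,260:440],(540,600),interpolation=cv2.INTER_CUBIC))
s=ctrl.sense();print(s["gripper_width"],s["wrist_force"])
E
```

```text
[ 0.4263 -0.1128  0.2168]
0.0273892907182714 [-0.26727112 -0.82429565 -1.00659918]
```

View pics/s6.png

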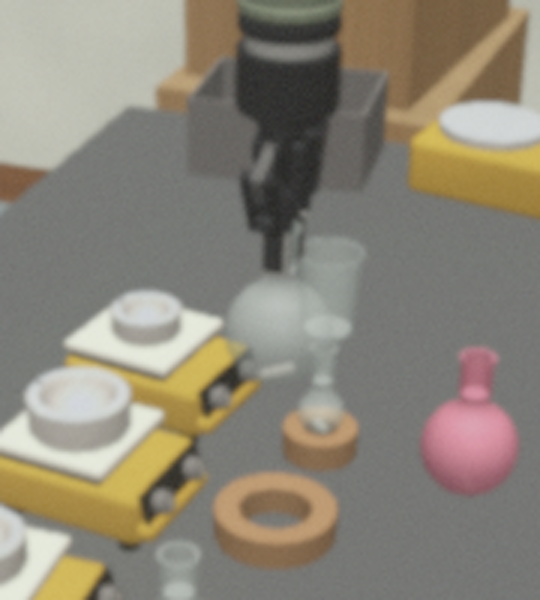

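Flask 250 is lifted upright and its ring is empty. Carry to bowl 250.

Emit:
move_arm:
  series:
    - [[0.2,-0.5,0],[0,0,0]]
    - [[0.5,-1,0],[0,0,0]]
    - [[0.5,-1,0],[0,0,0]]
    - [[0.5,-1,0],[0,0,0]]
    - [[0.5,-1,0],[0,0,0]]
    - [[0.5,-1,0],[0,0,0]]
    - [[0.5,-1,0],[0,0,0]]
    - [[0.5,-1,0],[0,0,0]]

```text
time_s: 8.32
tool_pos: [0.4973, 0.04, 0.2103]
tcp_rot: [-0.001, 1.0, -0.0, -0.002]
wrist_force: [0.6, -1.6, -2.1]
gripper_width: 0.0268
```

Emit:
move_arm:
  series:
    - [[0.5,-1,0],[0,0,0]]
    - [[0.5,-1,0],[0,0,0]]
    - [[0.5,-1,0],[0,0,0]]
    - [[0.5,-1,0],[0,0,0]]
    - [[0.5,-1,0],[0,0,0]]
    - [[0.5,-1,0],[0,0,0]]
    - [[0.5,-1,0],[0,0,0]]
    - [[0.5,-1,0],[0,0,0]]

```text
time_s: 8.98
tool_pos: [0.5771, 0.1996, 0.2098]
tcp_rot: [0.0, 1.0, -0.0, -0.003]
wrist_force: [0.0, -0.3, -1.4]
gripper_width: 0.027
```

Emit:
move_arm:
  series:
    - [[0.5,-1,0],[0,0,0]]
    - [[0.5,-1,0],[0,0,0]]
    - [[0.4,-1,0],[0,0,0]]
    - [[0.2,-0.7,0],[0,0,0]]
    - [[0,-0.4,0],[0,0,0]]
    - [[0,0,0],[0,0,0]]
    - [[0,0,0],[0,0,0]]
    - [[0,0,0],[0,0,0]]

```text
time_s: 9.65
tool_pos: [0.6099, 0.279, 0.2118]
tcp_rot: [0.001, 1.0, -0.0, -0.001]
wrist_force: [0.3, -0.4, -1.6]
gripper_width: 0.0271
```

```bash
cat > l2.py <<'E'
import sys
from h import *
n=sys.argv[1]; out=[]
i=ctrl.read_camera("wrist")
c=sys.argv[2:]
s=ctrl.read_camera("side"); u,v=int(c[0]),int(c[1])
w=cv2.resize(s[v-75:v+75,u-50:u+50],(320,480),interpolation=cv2.INTER_CUBIC)
o=np.hstack([i[:, 80:560],w]);cv2.imwrite(f"pics/{n}.png",o)
s=ctrl.sense();print(s["tool_pos"].round(4),s["gripper_width"].round(4),s["wrist_force"].round(1),s["time_s"])
E
python3 l2.py p1 200 280
```

```text
Traceback (most recent call last):
  File "l2.py", line 9, in <module>
    s=ctrl.sense();print(s["tool_pos"].round(4),s["gripper_width"].round(4),s["wrist_force"].round(1),s["time_s"])
                                                ^^^^^^^^^^^^^^^^^^^^^^^^
AttributeError: 'float' object has no attribute 'round'
```

View pics/p1.png

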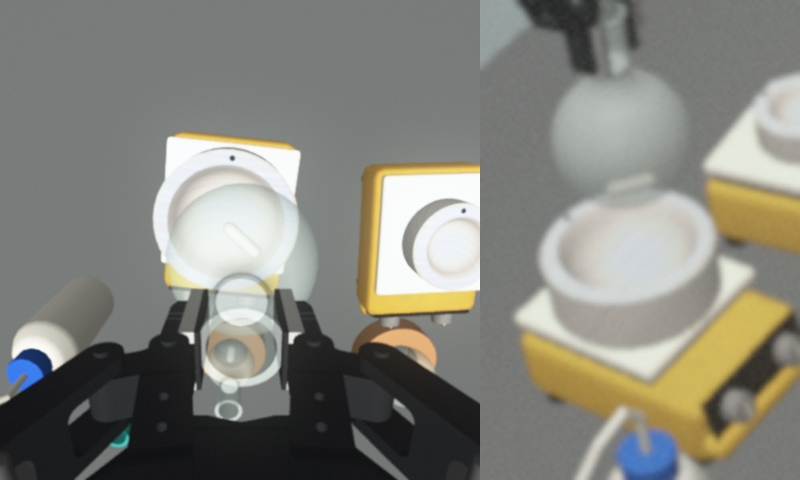

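```bash
sed -i 's/s\["gripper_width"\].round(4)/round(s["gripper_width"],4)/' l2.py; python3 - <<'E'
from h import *
m=ctrl.camera_model("wrist")
i=cv2.imread("pics/p1.png")
# predicted rims on wrist picture
for (x,y,z,D) in [(.6125,.2905,.117,.109),(.6125,.2905,.117,.087),(.5862,.1008,.103,.075),(.5862,.1008,.103,.053)]:
    t=np.linspace(0,6.283,60);p=proj(m,np.c_[x+D/2*np.cos(t),y+D/2*np.sin(t),0*t+z])-[80,0]
    cv2.polylines(i,[p.astype(int)],True,(0,0,255),1)
cv2.imwrite("pics/p1b.png",cv2.resize(i[100:400,100:500],(800,600)))
print(ctrl.sense()["tool_pos"])
E
```

```text
[0.61042898 0.27874059 0.21255209]
```

View pics/p1b.png

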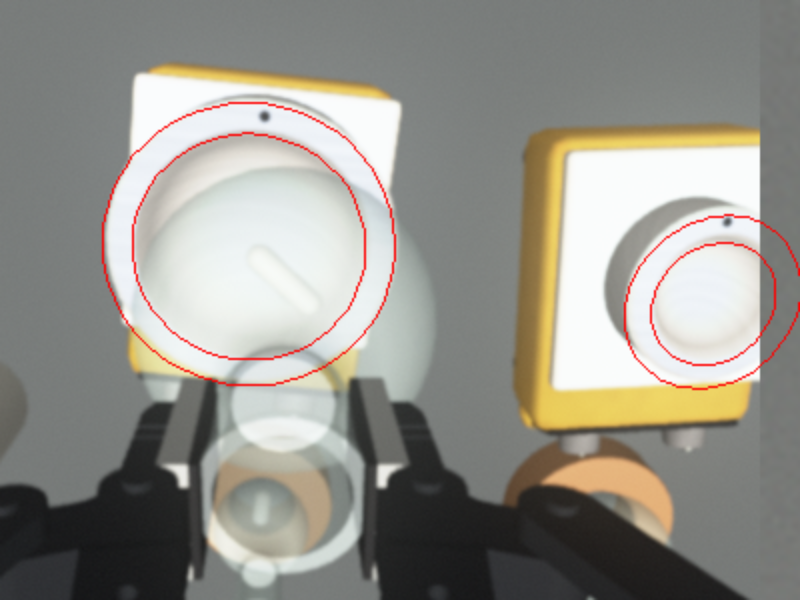

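Bowl 250 matches its prediction within about 1.5 mm. Shift over and lower to just above seating; the expected seated TCP z is about 0.146.

Emit:
move_arm:
  series:
    - [[0.1,-0.3,0],[0,0,0]]
    - [[0,-0.27,0],[0,0,0]]
    - [[0,0,0.4],[0,0,0]]
    - [[0,0,0.7],[0,0,0]]
    - [[0,0,0.7],[0,0,0]]
    - [[0,0,0.6],[0,0,0]]
    - [[0,0,0.3],[0,0,0]]
    - [[0,0,0.2],[0,0,0]]

```text
time_s: 10.42
tool_pos: [0.6118, 0.2908, 0.1527]
tcp_rot: [0.0, 1.0, -0.0, -0.001]
wrist_force: [-0.0, 0.5, -1.8]
gripper_width: 0.0269
```

```bash
python3 l2.py p2 200 280
```

```text
[0.6122 0.291  0.1537] 0.0272 [ 0.5  0.1 -1.7] 10.5167
```

View pics/p2.png

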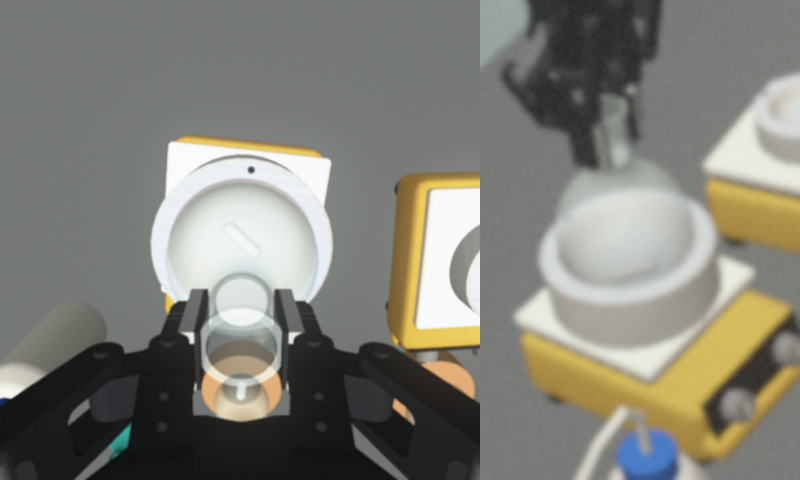

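The bulb is centred inside the hollow. Lower at 1 mm per row, watching the wrist force.

Emit:
move_arm:
  series:
    - [[0,0,0.1],[0,0,0]]
    - [[0,0,0.1],[0,0,0]]
    - [[0,0,0.05],[0,0,0]]
    - [[0,0,0.05],[0,0,0]]
    - [[0,0,0.05],[0,0,0]]
    - [[0,0,0],[0,0,0]]
    - [[0,0,0],[0,0,0]]
    - [[0,0,0],[0,0,0]]

```text
time_s: 11.18
tool_pos: [0.6131, 0.2913, 0.1498]
tcp_rot: [-0.0, 1.0, -0.0, 0.001]
wrist_force: [-2.5, -1.2, 4.8]
gripper_width: 0.0272
```

Contact at 5 N with a small sideways pull (-2.5, -1.2). Ease 1.5 mm towards -x and 0.7 mm towards -y so it centres.

Emit:
move_arm:
  series:
    - [[-0.04,0.02,0],[0,0,0]]
    - [[-0.04,0.02,0],[0,0,0]]
    - [[0,0,0],[0,0,0]]
    - [[0,0,0],[0,0,0]]
    - [[0,0,0],[0,0,0]]
    - [[0,0,0],[0,0,0]]
    - [[0,0,0],[0,0,0]]
    - [[0,0,0],[0,0,0]]

```text
time_s: 11.85
tool_pos: [0.6124, 0.2911, 0.1496]
tcp_rot: [-0.001, 1.0, -0.0, 0.002]
wrist_force: [-1.5, 0.6, 6.3]
gripper_width: 0.0269
```

Emit:
move_arm:
  series:
    - [[0,0,0],[0,0,0]]
    - [[0,0,0],[0,0,0]]
    - [[0,0,0],[0,0,0]]
    - [[0,0,0],[0,0,0]]
    - [[0,0,0],[0,0,0]]
    - [[0,0,0],[0,0,0]]
    - [[0,0,0],[0,0,0]]
    - [[0,0,0],[0,0,0]]
  jaw: 60

```text
time_s: 12.52
tool_pos: [0.6111, 0.2903, 0.1476]
tcp_rot: [0.0, 1.0, -0.0, -0.0]
wrist_force: [0.1, -0.4, 0.6]
gripper_width: 0.06
```

```bash
python3 l2.py p3 200 280
```

```text
[0.6111 0.2903 0.1477] 0.0602 [ 0.4  0.  -0.9] 12.6167
```

View pics/p3.png

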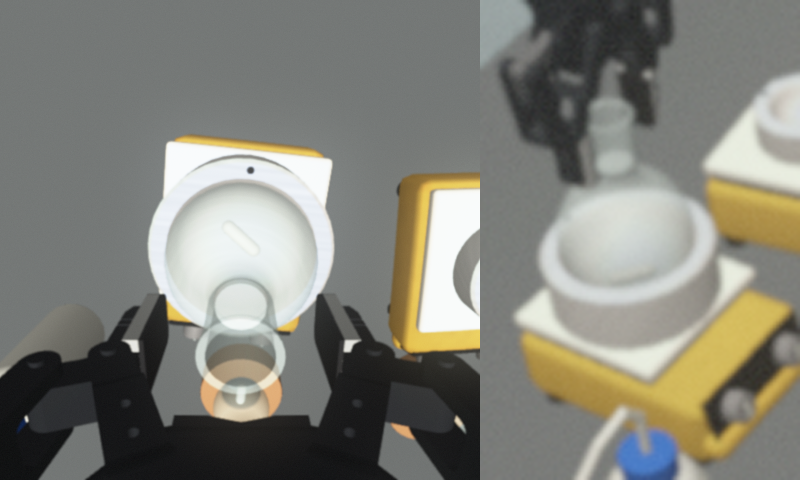

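Flask 250 sits upright in its bowl, with its mouth at (240,357) in the crop centred between the open pads. Retreat upward and go to flask 100.

Emit:
move_arm:
  series:
    - [[0,0,-0.3],[0,0,0]]
    - [[0,0,-0.8],[0,0,0]]
    - [[0,0,-1],[0,0,0]]
    - [[0,0,-1],[0,0,0]]
    - [[0,0,-0.4],[0,0,0]]
    - [[-0.8,0.8,0],[0,0,0]]
    - [[-0.8,0.8,0],[0,0,0]]
    - [[-0.8,0.8,0],[0,0,0]]
  jaw: 85

```text
time_s: 13.28
tool_pos: [0.5625, 0.242, 0.2177]
tcp_rot: [0.0, 1.0, -0.0, 0.0]
wrist_force: [-0.8, 0.4, -0.2]
gripper_width: 0.0851
```

Emit:
move_arm:
  series:
    - [[-1,1,0],[0,0,0]]
    - [[-1,1,0],[0,0,0]]
    - [[-1,1,0],[0,0,0]]
    - [[-1,1,0],[0,0,0]]
    - [[-1,1,0],[0,0,0]]
    - [[-1,1,0],[0,0,0]]
    - [[-0.8,0.8,0],[0,0,0]]
    - [[0,0,0],[0,0,0]]

```text
time_s: 13.95
tool_pos: [0.4242, 0.1045, 0.2174]
tcp_rot: [0.001, 1.0, -0.001, -0.001]
wrist_force: [-0.1, -0.2, 0.8]
gripper_width: 0.085
```

```bash
cat > look3.py <<'E'
import sys
from h import *
i=ctrl.read_camera("wrist");m=ctrl.camera_model("wrist")
C=[(.4297,-.249,.1085,.011),(.441,.2905,.118,.011),(.4245,.102,.127,.014)]
for a in [(.6125,.2905,.117,.087),(.5862,.1008,.103,.053),(.599,-.101,.109,.066),(.611,-.277,.1,.044)]: C.append((*a[:3],a[3]/2))
for (x,y,z,r) in C:
    if (m["view"]@[x,y,z,1])[2]<.05: continue
    t=np.linspace(0,6.283,60);p=proj(m,np.c_[x+r*np.cos(t),y+r*np.sin(t),0*t+z])
    if abs(p).max()<2000: cv2.polylines(i,[p.round().astype(int)],True,(0,0,255),1)
cv2.imwrite(f"pics/{sys.argv[1]}.png",i);s=ctrl.sense();print(s["tool_pos"].round(4),s["time_s"])
E
python3 look3.py w7
```

```text
[0.4259 0.1056 0.2177] 14.0
```

View pics/w7.png

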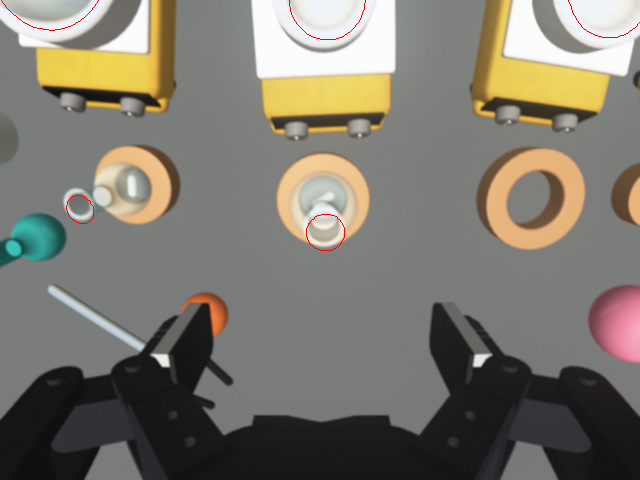

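Flask 100's mouth at (326,229) agrees with the prediction. Descend over it.

Emit:
move_arm:
  series:
    - [[0,0.18,0.2],[0,0,0]]
    - [[0,0,0.8],[0,0,0]]
    - [[0,0,1],[0,0,0]]
    - [[0,0,1],[0,0,0]]
    - [[0,0,1],[0,0,0]]
    - [[0,0,0.5],[0,0,0]]
    - [[0,0,0],[0,0,0]]
    - [[0,0,0],[0,0,0]]

```text
time_s: 14.67
tool_pos: [0.4272, 0.1031, 0.1274]
tcp_rot: [-0.0, 1.0, -0.0, -0.001]
wrist_force: [0.1, 1.1, 0.4]
gripper_width: 0.0852
```

```bash
python3 look3.py w8
```

```text
[0.428  0.1031 0.1283] 14.7167
```

View pics/w8.png

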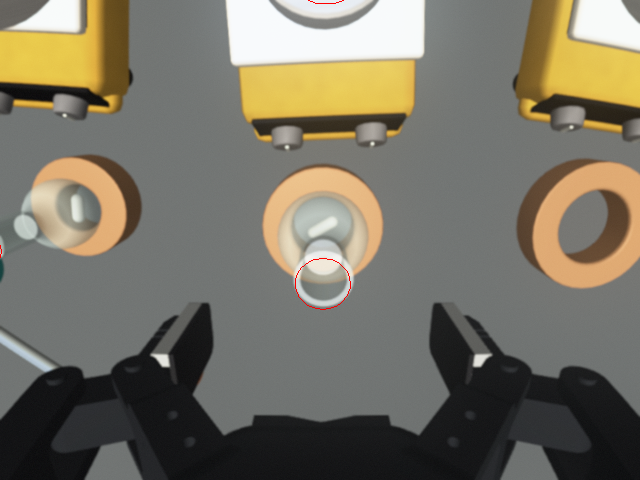

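Emit:
move_arm:
  series:
    - [[-0.12,0,0.2],[0,0,0]]
    - [[0,0,0.7],[0,0,0]]
    - [[0,0,0.8],[0,0,0]]
    - [[0,0,0.8],[0,0,0]]
    - [[0,0,0.5],[0,0,0]]
    - [[0,0,0.2],[0,0,0]]
    - [[0,0,0],[0,0,0]]
    - [[0,0,0],[0,0,0]]

```text
time_s: 15.38
tool_pos: [0.4253, 0.1029, 0.0643]
tcp_rot: [-0.0, 1.0, -0.0, 0.001]
wrist_force: [-0.5, -0.3, -0.0]
gripper_width: 0.0848
```

Emit:
move_arm:
  series:
    - [[0,0,0],[0,0,0]]
    - [[0,0,0],[0,0,0]]
    - [[0,0,0],[0,0,0]]
    - [[0,0,0],[0,0,0]]
    - [[0,0,0],[0,0,0]]
    - [[0,0,0],[0,0,0]]
    - [[0,0,0],[0,0,0]]
    - [[0,0,0],[0,0,0]]
  jaw: 15
  force: 40

```text
time_s: 16.05
tool_pos: [0.425, 0.1027, 0.064]
tcp_rot: [0.0, 1.0, -0.0, 0.0]
wrist_force: [-0.5, -1.2, 2.1]
gripper_width: 0.027
```

Grip at 27 mm is good. Lift flask 100 and carry it to bowl 100 at (0.599, -0.101).

Emit:
move_arm:
  series:
    - [[0,0,-0.3],[0,0,0]]
    - [[0,0,-0.8],[0,0,0]]
    - [[0,0,-1],[0,0,0]]
    - [[0,0,-1],[0,0,0]]
    - [[0,0,-1],[0,0,0]]
    - [[0,0,-1],[0,0,0]]
    - [[0,0,-1],[0,0,0]]
    - [[0,0,-0.4],[0,0,0]]

```text
time_s: 16.72
tool_pos: [0.426, 0.1031, 0.1965]
tcp_rot: [-0.0, 1.0, -0.0, 0.002]
wrist_force: [0.7, -0.3, -0.5]
gripper_width: 0.0269
```

Emit:
move_arm:
  series:
    - [[0.4,0.4,0],[0,0,0]]
    - [[0.8,1,0],[0,0,0]]
    - [[0.8,1,0],[0,0,0]]
    - [[0.8,1,0],[0,0,0]]
    - [[0.8,1,0],[0,0,0]]
    - [[0.8,1,0],[0,0,0]]
    - [[0.8,1,0],[0,0,0]]
    - [[0.8,1,0],[0,0,0]]

```text
time_s: 17.38
tool_pos: [0.5442, -0.0468, 0.1912]
tcp_rot: [-0.0, 1.0, -0.001, -0.002]
wrist_force: [0.7, 0.3, -0.8]
gripper_width: 0.0268
```

Emit:
move_arm:
  series:
    - [[0.8,1,0],[0,0,0]]
    - [[0.8,1,0],[0,0,0]]
    - [[0.8,0.6,0],[0,0,0]]
    - [[0.2,0.2,0],[0,0,0]]
    - [[0,0,0],[0,0,0]]
    - [[0,0,0],[0,0,0]]
    - [[0,0,0],[0,0,0]]
    - [[0,0,0],[0,0,0]]

```text
time_s: 18.05
tool_pos: [0.5956, -0.1003, 0.1933]
tcp_rot: [-0.0, 1.0, 0.0, -0.001]
wrist_force: [0.7, 0.6, -1.1]
gripper_width: 0.0269
```

```bash
python3 look3.py w9
```

```text
[ 0.5958 -0.1003  0.1936] 18.1
```

View pics/w9.png

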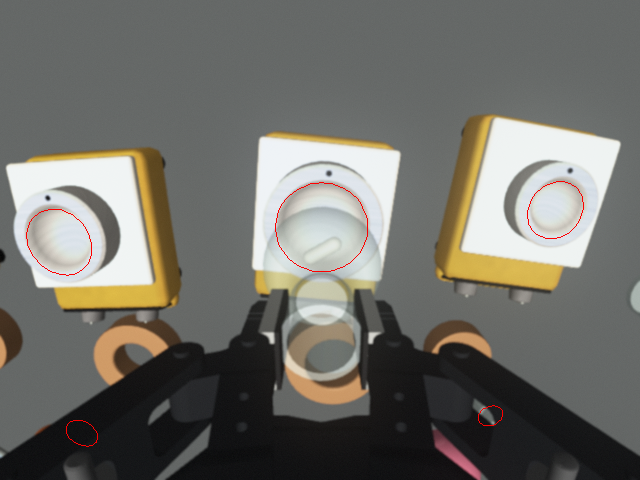

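```bash
python3 - <<'E'
import cv2,numpy as np
i=cv2.imread("pics/w9.png")
f=lambda u,v:cv2.resize(np.clip((i[v-60:v+60,u-60:u+60].astype(float)-170)*3,0,255).astype(np.uint8),(400,400),interpolation=cv2.INTER_CUBIC)
cv2.imwrite("pics/w9z.png",np.hstack([f(60,240),f(322,226)]))
cv2.imwrite("pics/w9y.png",f(556,210))
E
```

```text
(no output)
```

View pics/w9z.png

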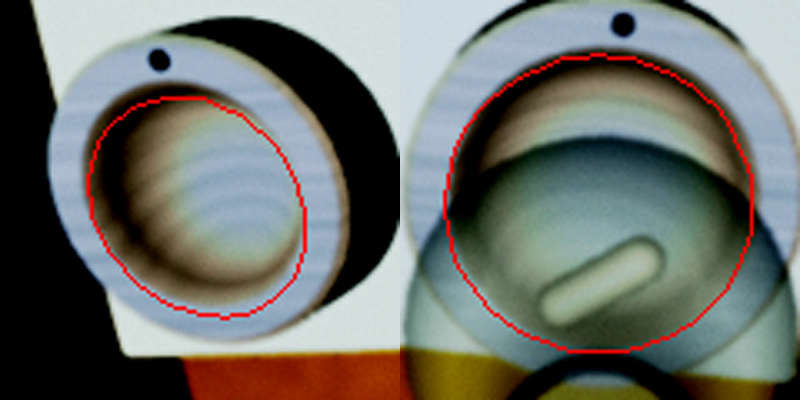

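View pics/w9y.png

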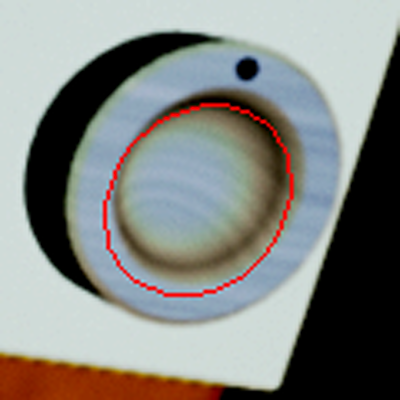

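The bowl 100 prediction fits within 1 mm. Bowls 50 and 25 appear about 3 mm further in x, so I'll recheck them when near. Shift and lower.

Emit:
move_arm:
  series:
    - [[0.2,0.07,0.1],[0,0,0]]
    - [[0,0,0.4],[0,0,0]]
    - [[0,0,0.7],[0,0,0]]
    - [[0,0,0.7],[0,0,0]]
    - [[0,0,0.6],[0,0,0]]
    - [[0,0,0.2],[0,0,0]]
    - [[0,0,0],[0,0,0]]
    - [[0,0,0],[0,0,0]]

```text
time_s: 18.77
tool_pos: [0.6005, -0.1026, 0.1395]
tcp_rot: [-0.0, 1.0, -0.0, -0.0]
wrist_force: [-0.5, 0.8, -0.8]
gripper_width: 0.0268
```

```bash
python3 l2.py p4 285 195
```

```text
[ 0.6013 -0.1029  0.1407] 0.0268 [-0.2  0.3 -1.2] 18.8667
```

View pics/p4.png

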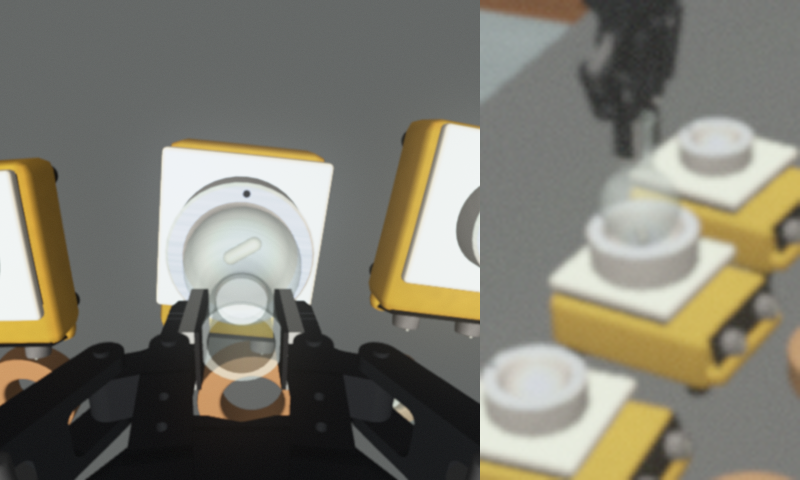

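Emit:
move_arm:
  series:
    - [[-0.06,-0.04,0.1],[0,0,0]]
    - [[0,0,0.1],[0,0,0]]
    - [[0,0,0.1],[0,0,0]]
    - [[0,0,0.05],[0,0,0]]
    - [[0,0,0.05],[0,0,0]]
    - [[0,0,0],[0,0,0]]
    - [[0,0,0],[0,0,0]]
    - [[0,0,0],[0,0,0]]

```text
time_s: 19.53
tool_pos: [0.5993, -0.1019, 0.1317]
tcp_rot: [0.0, 1.0, -0.0, 0.0]
wrist_force: [0.3, 0.6, -0.7]
gripper_width: 0.0269
```

No contact yet. Another 3 mm down.

Emit:
move_arm:
  series:
    - [[0,0,0.05],[0,0,0]]
    - [[0,0,0.05],[0,0,0]]
    - [[0,0,0.05],[0,0,0]]
    - [[0,0,0],[0,0,0]]
    - [[0,0,0],[0,0,0]]
    - [[0,0,0],[0,0,0]]
    - [[0,0,0],[0,0,0]]
    - [[0,0,0],[0,0,0]]

```text
time_s: 20.2
tool_pos: [0.6, -0.102, 0.1305]
tcp_rot: [0.0, 1.0, -0.0, 0.001]
wrist_force: [-2.0, 0.3, 5.9]
gripper_width: 0.0266
```

Seated, with contact at 6 N and z about 1 mm from expected. Release.

Emit:
move_arm:
  series:
    - [[0,0,0],[0,0,0]]
    - [[0,0,0],[0,0,0]]
    - [[0,0,0],[0,0,0]]
    - [[0,0,0],[0,0,0]]
    - [[0,0,0],[0,0,0]]
    - [[0,0,0],[0,0,0]]
    - [[0,0,0],[0,0,0]]
    - [[0,0,0],[0,0,0]]
  jaw: 60

```text
time_s: 20.87
tool_pos: [0.5993, -0.1019, 0.1286]
tcp_rot: [-0.0, 1.0, -0.0, -0.0]
wrist_force: [0.4, 0.4, -0.6]
gripper_width: 0.06
```

```bash
python3 l2.py p5 285 195
```

```text
[ 0.5993 -0.1019  0.1286] 0.06 [-0.1 -0.4 -0.3] 20.9667
```

View pics/p5.png

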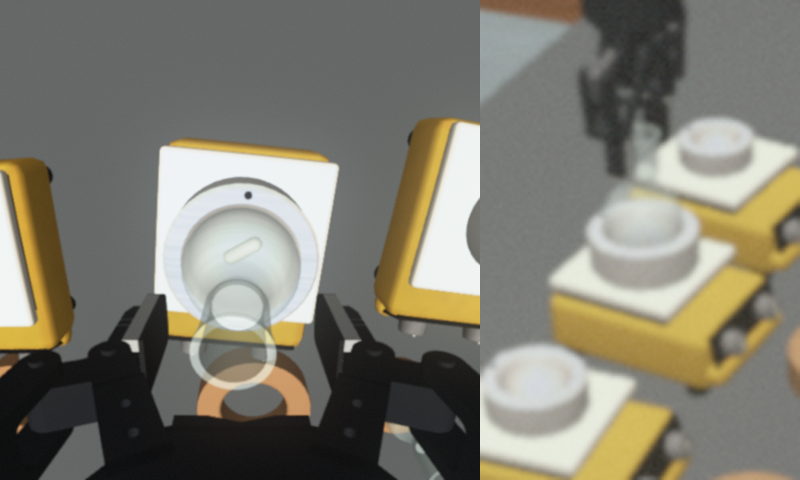

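Flask 100 is seated. Retreat and go to flask 25.

Emit:
move_arm:
  series:
    - [[0,0,-0.3],[0,0,0]]
    - [[0,0,-0.8],[0,0,0]]
    - [[0,0,-1],[0,0,0]]
    - [[0,0,-1],[0,0,0]]
    - [[0,0,-0.8],[0,0,0]]
    - [[-0.8,0.7,0],[0,0,0]]
    - [[-0.8,0.7,0],[0,0,0]]
    - [[-0.8,0.7,0],[0,0,0]]
  jaw: 85

```text
time_s: 21.63
tool_pos: [0.5512, -0.1442, 0.2079]
tcp_rot: [0.0, 1.0, 0.0, 0.001]
wrist_force: [0.5, -0.4, 0.2]
gripper_width: 0.0849
```

Emit:
move_arm:
  series:
    - [[-0.9,0.8,0],[0,0,0]]
    - [[-0.9,0.8,0],[0,0,0]]
    - [[-0.9,0.8,0],[0,0,0]]
    - [[-0.9,0.8,0],[0,0,0]]
    - [[-0.9,0.8,0],[0,0,0]]
    - [[-0.9,0.8,0],[0,0,0]]
    - [[-0.7,0.4,0],[0,0,0]]
    - [[0,0,0],[0,0,0]]

```text
time_s: 22.3
tool_pos: [0.4272, -0.2493, 0.2073]
tcp_rot: [0.001, 1.0, -0.002, -0.0]
wrist_force: [0.4, -0.0, 0.8]
gripper_width: 0.085
```

```bash
python3 look3.py w10
```

```text
[ 0.4285 -0.2485  0.2073] 22.35
```

View pics/w10.png

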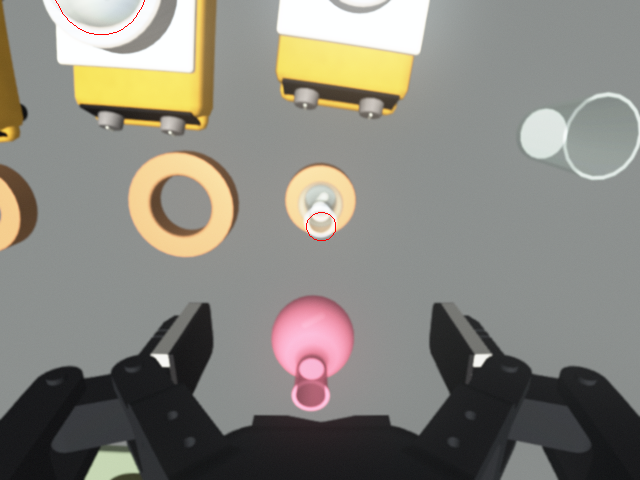

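Flask 25's mouth at (321,224) matches the prediction and lies midway between the pads. The pink one at (313,340) stands 0.12 m nearer the base, clear of the gripper. Descend in two stages.

Emit:
move_arm:
  series:
    - [[0.06,0,0.3],[0,0,0]]
    - [[0,0,0.9],[0,0,0]]
    - [[0,0,1],[0,0,0]]
    - [[0,0,1],[0,0,0]]
    - [[0,0,0.9],[0,0,0]]
    - [[0,0,0.6],[0,0,0]]
    - [[0,0,0],[0,0,0]]
    - [[0,0,0],[0,0,0]]

```text
time_s: 23.02
tool_pos: [0.4306, -0.2466, 0.1118]
tcp_rot: [-0.001, 1.0, 0.0, -0.001]
wrist_force: [0.1, 0.2, -0.2]
gripper_width: 0.085
```

```bash
python3 look3.py w11
```

```text
[ 0.4313 -0.2474  0.1129] 23.0667
```

View pics/w11.png

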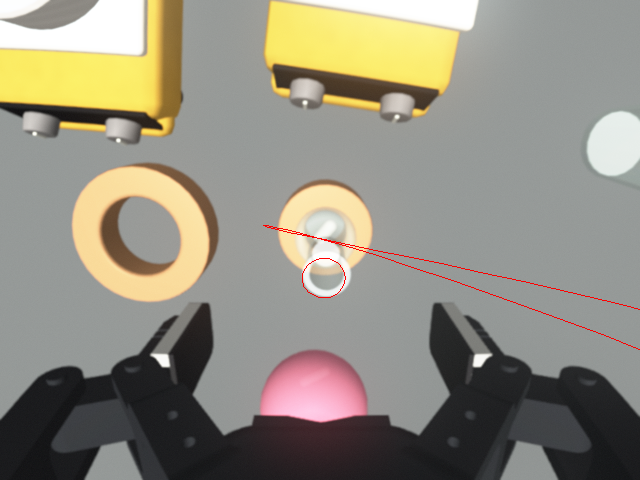

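Emit:
move_arm:
  series:
    - [[-0.03,0.08,0.2],[0,0,0]]
    - [[0,0,0.7],[0,0,0]]
    - [[0,0,0.8],[0,0,0]]
    - [[0,0,0.8],[0,0,0]]
    - [[0,0,0.6],[0,0,0]]
    - [[0,0,0.3],[0,0,0]]
    - [[0,0,0],[0,0,0]]
    - [[0,0,0],[0,0,0]]

```text
time_s: 23.73
tool_pos: [0.4303, -0.2498, 0.0453]
tcp_rot: [0.0, 1.0, -0.0, 0.0]
wrist_force: [0.4, 0.9, 0.0]
gripper_width: 0.0852
```

Emit:
move_arm:
  series:
    - [[0,0,0],[0,0,0]]
    - [[0,0,0],[0,0,0]]
    - [[0,0,0],[0,0,0]]
    - [[0,0,0],[0,0,0]]
    - [[0,0,0],[0,0,0]]
    - [[0,0,0],[0,0,0]]
    - [[0,0,0],[0,0,0]]
    - [[0,0,0],[0,0,0]]
  jaw: 12
  force: 40

```text
time_s: 24.4
tool_pos: [0.43, -0.2495, 0.045]
tcp_rot: [0.0, 1.0, -0.0, 0.0]
wrist_force: [-0.1, 0.5, 2.9]
gripper_width: 0.0208
```

Grip at 20.8 mm is good. Lift flask 25 and carry it to bowl 25.

Emit:
move_arm:
  series:
    - [[0,0,-0.3],[0,0,0]]
    - [[0,0,-0.8],[0,0,0]]
    - [[0,0,-1],[0,0,0]]
    - [[0,0,-1],[0,0,0]]
    - [[0,0,-1],[0,0,0]]
    - [[0,0,-1],[0,0,0]]
    - [[0,0,-0.8],[0,0,0]]
    - [[0,0,-0.2],[0,0,0]]

```text
time_s: 25.07
tool_pos: [0.4314, -0.2508, 0.1701]
tcp_rot: [0.002, 1.0, -0.0, 0.002]
wrist_force: [0.9, -0.6, 0.9]
gripper_width: 0.0209
```

Emit:
move_arm:
  series:
    - [[0.4,0.1,0],[0,0,0]]
    - [[1,0.2,0],[0,0,0]]
    - [[1,0.2,0],[0,0,0]]
    - [[1,0.2,0],[0,0,0]]
    - [[1,0.2,0],[0,0,0]]
    - [[1,0.2,0],[0,0,0]]
    - [[1,0.2,0],[0,0,0]]
    - [[1,0.1,0],[0,0,0]]

```text
time_s: 25.73
tool_pos: [0.5781, -0.2773, 0.164]
tcp_rot: [-0.001, 1.0, -0.0, -0.001]
wrist_force: [-1.1, 0.8, -0.5]
gripper_width: 0.0208
```

Emit:
move_arm:
  series:
    - [[1,0,0],[0,0,0]]
    - [[0.6,0,0],[0,0,0]]
    - [[0.1,0,0],[0,0,0]]
    - [[0,0,0],[0,0,0]]
    - [[0,0,0],[0,0,0]]
    - [[0,0,0],[0,0,0]]
    - [[0,0,0],[0,0,0]]
    - [[0,0,0],[0,0,0]]

```text
time_s: 26.4
tool_pos: [0.6112, -0.2776, 0.1668]
tcp_rot: [0.0, 1.0, -0.001, -0.0]
wrist_force: [-0.6, 0.1, -0.4]
gripper_width: 0.0205
```

```bash
python3 look3.py w12; python3 - <<'E'
import cv2,numpy as np
i=cv2.imread("pics/w12.png")
cv2.imwrite("pics/w12z.png",cv2.resize(np.clip((i[140:390,180:460].astype(float)-120)*1.9,0,255).astype(np.uint8),(672,600),interpolation=cv2.INTER_CUBIC))
E
```

```text
[ 0.6113 -0.2776  0.167 ] 26.45
```

View pics/w12z.png

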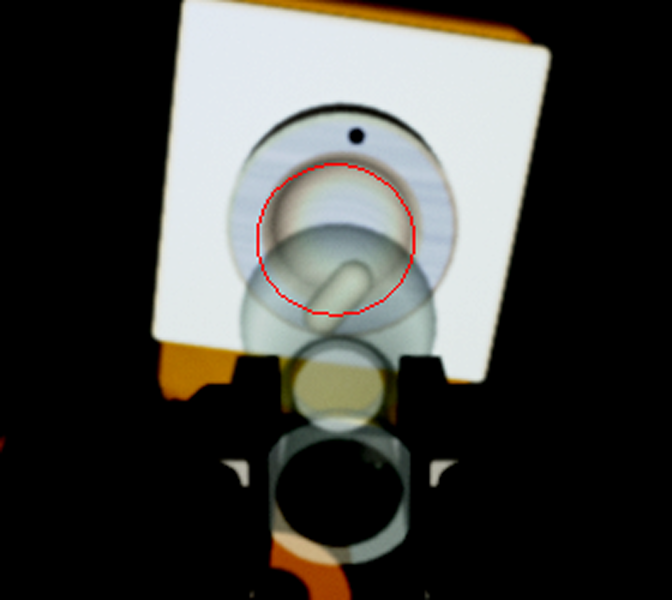

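Bowl 25 shows about 2–3 mm further in +x and 1–2 mm in -y, so I'll target (0.6135, -0.2785).

Emit:
move_arm:
  series:
    - [[0.11,0.05,0.1],[0,0,0]]
    - [[0,0,0.4],[0,0,0]]
    - [[0,0,0.6],[0,0,0]]
    - [[0,0,0.6],[0,0,0]]
    - [[0,0,0.4],[0,0,0]]
    - [[0,0,0.2],[0,0,0]]
    - [[0,0,0],[0,0,0]]
    - [[0,0,0],[0,0,0]]

```text
time_s: 27.12
tool_pos: [0.6137, -0.2783, 0.12]
tcp_rot: [-0.0, 1.0, -0.0, -0.0]
wrist_force: [0.8, 0.7, 0.1]
gripper_width: 0.0207
```

```bash
python3 l2.py p6 320 170; python3 - <<'E'
import cv2
i=cv2.imread("pics/p6.png");i=i[140:400]
cv2.imwrite("pics/p6z.png",i)
E
```

```text
[ 0.6145 -0.2788  0.1214] 0.0211 [0.5 0.3 0.2] 27.2167
```

View pics/p6.png

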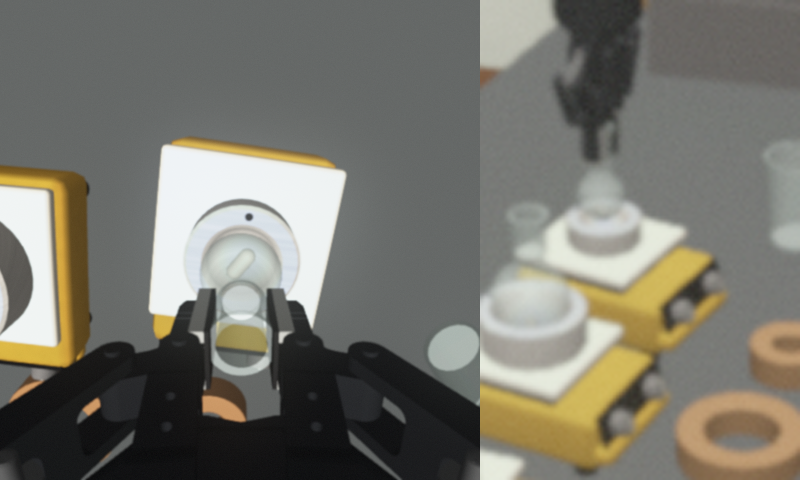

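Emit:
move_arm:
  series:
    - [[0,0,0.15],[0,0,0]]
    - [[0,0,0.15],[0,0,0]]
    - [[0,0,0.1],[0,0,0]]
    - [[0,0,0.1],[0,0,0]]
    - [[0,0,0.05],[0,0,0]]
    - [[0,0,0],[0,0,0]]
    - [[0,0,0],[0,0,0]]
    - [[0,0,0],[0,0,0]]

```text
time_s: 27.88
tool_pos: [0.6141, -0.2786, 0.1098]
tcp_rot: [0.0, 1.0, -0.0, 0.0]
wrist_force: [0.3, -1.1, -0.5]
gripper_width: 0.0207
```

Emit:
move_arm:
  series:
    - [[0,0,0.05],[0,0,0]]
    - [[0,0,0.05],[0,0,0]]
    - [[0,0,0.05],[0,0,0]]
    - [[0,0,0],[0,0,0]]
    - [[0,0,0],[0,0,0]]
    - [[0,0,0],[0,0,0]]
    - [[0,0,0],[0,0,0]]
    - [[0,0,0],[0,0,0]]

```text
time_s: 28.55
tool_pos: [0.614, -0.2787, 0.1077]
tcp_rot: [0.0, 1.0, -0.0, 0.0]
wrist_force: [-2.1, 0.7, 6.0]
gripper_width: 0.0208
```

Contact at z 0.1077 against an expected 0.107, with 6 N. Release.

Emit:
move_arm:
  series:
    - [[0,0,0],[0,0,0]]
    - [[0,0,0],[0,0,0]]
    - [[0,0,0],[0,0,0]]
    - [[0,0,0],[0,0,0]]
    - [[0,0,0],[0,0,0]]
    - [[0,0,0],[0,0,0]]
    - [[0,0,0],[0,0,0]]
    - [[0,0,0],[0,0,0]]
  jaw: 60

```text
time_s: 29.22
tool_pos: [0.614, -0.2785, 0.1066]
tcp_rot: [-0.0, 1.0, -0.0, -0.0]
wrist_force: [-1.2, -0.7, -0.0]
gripper_width: 0.06
```

```bash
python3 l2.py p7 320 170
```

```text
[ 0.614  -0.2785  0.1067] 0.0601 [ 0.7 -0.5 -0.1] 29.3167
```

View pics/p7.png

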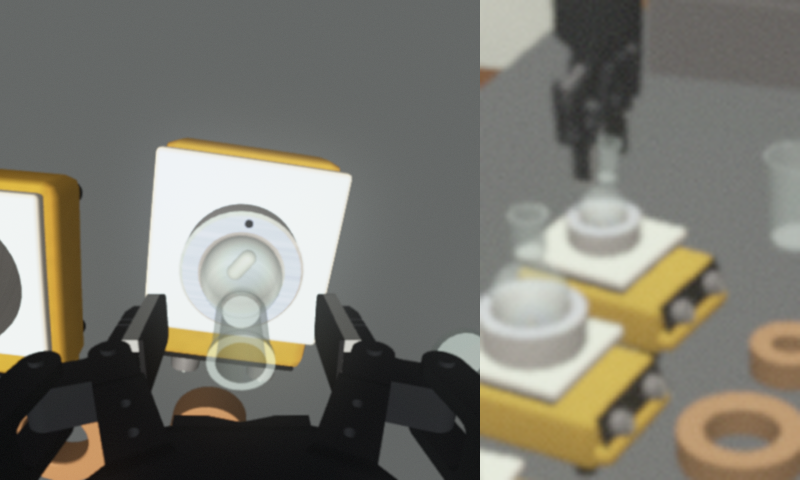

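Flask 25 is seated. Go round to flask 50.

Emit:
move_arm:
  series:
    - [[0,0,-0.3],[0,0,0]]
    - [[0,0,-0.8],[0,0,0]]
    - [[0,0,-1],[0,0,0]]
    - [[0,0,-1],[0,0,0]]
    - [[0,0,-1],[0,0,0]]
    - [[-0.6,0,-0.4],[0,0,0]]
    - [[-1,0,0],[0,0,0]]
    - [[-1,0,0],[0,0,0]]
  jaw: 85

```text
time_s: 29.98
tool_pos: [0.5625, -0.2789, 0.1987]
tcp_rot: [0.001, 1.0, 0.0, 0.001]
wrist_force: [0.1, 0.3, -0.4]
gripper_width: 0.0848
```

Emit:
move_arm:
  series:
    - [[-1,-0.5,0],[0,0,0]]
    - [[-1,-1,0],[0,0,0]]
    - [[-1,-1,0],[0,0,0]]
    - [[-1,-1,0],[0,0,0]]
    - [[-1,-1,0],[0,0,0]]
    - [[-0.8,-1,0],[0,0,0]]
    - [[0,-1,0],[0,0,0]]
    - [[0,-1,0],[0,0,0]]

```text
time_s: 30.65
tool_pos: [0.4453, -0.1276, 0.1975]
tcp_rot: [0.0, 1.0, -0.001, 0.001]
wrist_force: [1.4, -0.3, -0.4]
gripper_width: 0.085
```

Emit:
move_arm:
  series:
    - [[0,-1,0],[0,0,0]]
    - [[0,-1,0],[0,0,0]]
    - [[0,-1,0],[0,0,0]]
    - [[0,-1,0],[0,0,0]]
    - [[0,-1,0],[0,0,0]]
    - [[0,-1,0],[0,0,0]]
    - [[0,-1,0],[0,0,0]]
    - [[0,-1,0],[0,0,0]]

```text
time_s: 31.32
tool_pos: [0.4463, 0.0326, 0.1975]
tcp_rot: [0.0, 1.0, -0.0, 0.001]
wrist_force: [-0.1, -0.1, -0.6]
gripper_width: 0.0852
```

Emit:
move_arm:
  series:
    - [[0,-1,0],[0,0,0]]
    - [[0,-1,0],[0,0,0]]
    - [[0,-1,0],[0,0,0]]
    - [[0,-1,0],[0,0,0]]
    - [[0,-1,0],[0,0,0]]
    - [[0,-1,0],[0,0,0]]
    - [[0,-1,0],[0,0,0]]
    - [[0,-1,0],[0,0,0]]

```text
time_s: 31.98
tool_pos: [0.4464, 0.1927, 0.1974]
tcp_rot: [-0.0, 1.0, -0.0, 0.001]
wrist_force: [0.9, -0.1, 0.6]
gripper_width: 0.0851
```

Emit:
move_arm:
  series:
    - [[0,-1,0],[0,0,0]]
    - [[0,-1,0],[0,0,0]]
    - [[0,-1,0],[0,0,0]]
    - [[0,-1,0],[0,0,0]]
    - [[-0.2,-0.7,0],[0,0,0]]
    - [[0,0,0],[0,0,0]]
    - [[0,0,0],[0,0,0]]
    - [[0,0,0],[0,0,0]]

```text
time_s: 32.65
tool_pos: [0.4424, 0.2851, 0.197]
tcp_rot: [0.0, 1.0, -0.0, 0.0]
wrist_force: [-0.8, 0.0, 0.2]
gripper_width: 0.085
```

```bash
python3 look3.py w13
```

```text
[0.4425 0.2849 0.1969] 32.7
```

View pics/w13.png

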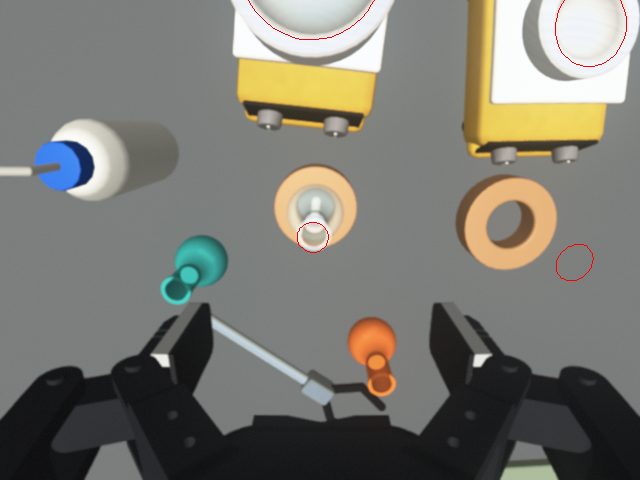

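The real flask 50 is the clear one in the cork ring, mouth at (313,236) on its prediction. The turquoise one (195,265) and the orange one (373,350) are clear of the fingers. Descend.

Emit:
move_arm:
  series:
    - [[0,-0.28,0.2],[0,0,0]]
    - [[0,0,0.8],[0,0,0]]
    - [[0,0,1],[0,0,0]]
    - [[0,0,1],[0,0,0]]
    - [[0,0,0.6],[0,0,0]]
    - [[0,0,0.2],[0,0,0]]
    - [[0,0,0],[0,0,0]]
    - [[0,0,0],[0,0,0]]

```text
time_s: 33.37
tool_pos: [0.4429, 0.2913, 0.1213]
tcp_rot: [-0.0, 1.0, -0.0, 0.0]
wrist_force: [-0.5, 0.4, -0.1]
gripper_width: 0.0849
```

```bash
python3 look3.py w14
```

```text
[0.4433 0.2916 0.1218] 33.4167
```

View pics/w14.png

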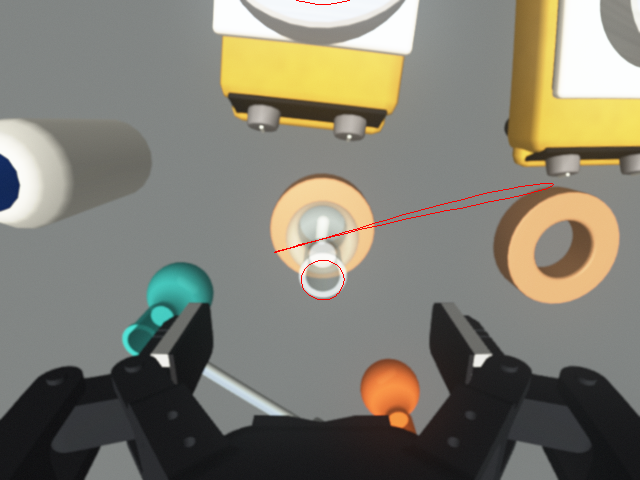

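Centred. I'll narrow the jaws to 55 mm for extra clearance from the turquoise flask on the way down.

Emit:
move_arm:
  series:
    - [[-0.07,0,0],[0,0,0]]
    - [[0,0,0.4],[0,0,0]]
    - [[0,0,0.7],[0,0,0]]
    - [[0,0,0.8],[0,0,0]]
    - [[0,0,0.8],[0,0,0]]
    - [[0,0,0.5],[0,0,0]]
    - [[0,0,0.2],[0,0,0]]
    - [[0,0,0],[0,0,0]]
  jaw: 55

```text
time_s: 34.08
tool_pos: [0.44, 0.2908, 0.0516]
tcp_rot: [0.0, 1.0, -0.0, -0.001]
wrist_force: [0.2, 0.3, -0.7]
gripper_width: 0.055
```

Emit:
move_arm:
  series:
    - [[0,0,0],[0,0,0]]
    - [[0,0,0],[0,0,0]]
    - [[0,0,0],[0,0,0]]
    - [[0,0,0],[0,0,0]]
    - [[0,0,0],[0,0,0]]
    - [[0,0,0],[0,0,0]]
    - [[0,0,0],[0,0,0]]
    - [[0,0,0],[0,0,0]]
  jaw: 12
  force: 40

```text
time_s: 34.75
tool_pos: [0.4418, 0.2915, 0.0536]
tcp_rot: [-0.0, 1.0, -0.0, 0.001]
wrist_force: [0.3, -2.7, 5.2]
gripper_width: 0.0211
```

Grip at 21.1 mm is good. Lift flask 50 and carry it to bowl 50.

Emit:
move_arm:
  series:
    - [[0,0,-0.3],[0,0,0]]
    - [[0,0,-0.8],[0,0,0]]
    - [[0,0,-1],[0,0,0]]
    - [[0,0,-1],[0,0,0]]
    - [[0,0,-1],[0,0,0]]
    - [[0,0,-1],[0,0,0]]
    - [[0,0,-0.9],[0,0,0]]
    - [[0,0,-0.2],[0,0,0]]

```text
time_s: 35.42
tool_pos: [0.4423, 0.2922, 0.1798]
tcp_rot: [-0.001, 1.0, -0.0, 0.002]
wrist_force: [0.4, 0.0, -0.4]
gripper_width: 0.0208
```

Emit:
move_arm:
  series:
    - [[0.3,0.5,0],[0,0,0]]
    - [[0.7,1,0],[0,0,0]]
    - [[0.7,1,0],[0,0,0]]
    - [[0.7,1,0],[0,0,0]]
    - [[0.7,1,0],[0,0,0]]
    - [[0.8,1,0],[0,0,0]]
    - [[0.8,1,0],[0,0,0]]
    - [[0.8,1,0],[0,0,0]]

```text
time_s: 36.08
tool_pos: [0.55, 0.1391, 0.1741]
tcp_rot: [0.0, 1.0, -0.0, -0.002]
wrist_force: [1.1, 0.2, -1.0]
gripper_width: 0.0207
```

Emit:
move_arm:
  series:
    - [[0.8,1,0],[0,0,0]]
    - [[0.6,0.7,0],[0,0,0]]
    - [[0.2,0.2,0],[0,0,0]]
    - [[0,0,0],[0,0,0]]
    - [[0,0,0],[0,0,0]]
    - [[0,0,0],[0,0,0]]
    - [[0,0,0],[0,0,0]]
    - [[0,0,0],[0,0,0]]

```text
time_s: 36.75
tool_pos: [0.5821, 0.1041, 0.1767]
tcp_rot: [-0.0, 1.0, 0.0, -0.0]
wrist_force: [-0.1, 0.2, -0.2]
gripper_width: 0.0204
```

```bash
python3 look3.py w15; python3 - <<'E'
import cv2,numpy as np
i=cv2.imread("pics/w15.png")
cv2.imwrite("pics/w15z.png",cv2.resize(np.clip((i[140:390,180:460].astype(float)-120)*1.9,0,255).astype(np.uint8),(672,600),interpolation=cv2.INTER_CUBIC))
E
```

```text
[0.5823 0.104  0.1768] 36.8
```

View pics/w15z.png

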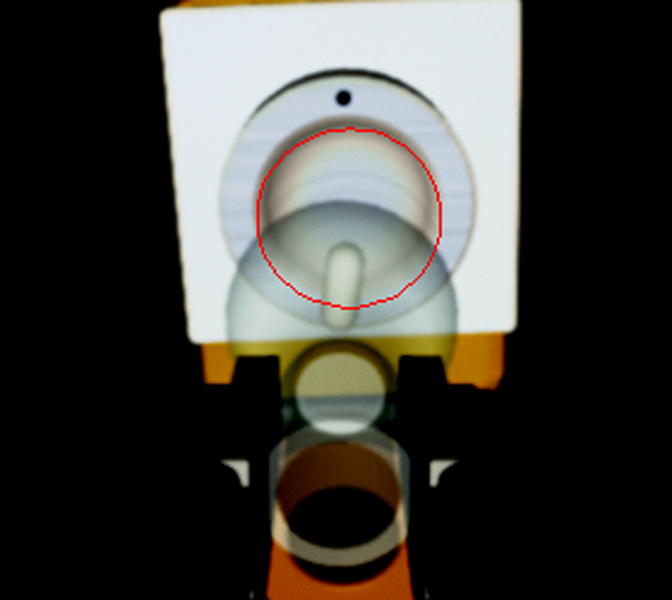

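Bowl 50's hollow shows about 3 mm further in +x, so I'll target (0.589, 0.101). Shift and lower.

Emit:
move_arm:
  series:
    - [[0.32,0.14,0.1],[0,0,0]]
    - [[0,0,0.4],[0,0,0]]
    - [[0,0,0.6],[0,0,0]]
    - [[0,0,0.6],[0,0,0]]
    - [[0,0,0.4],[0,0,0]]
    - [[0,0,0.2],[0,0,0]]
    - [[0,0,0],[0,0,0]]
    - [[0,0,0],[0,0,0]]

```text
time_s: 37.47
tool_pos: [0.5889, 0.1003, 0.1301]
tcp_rot: [-0.0, 1.0, -0.0, -0.001]
wrist_force: [0.6, 0.1, -0.5]
gripper_width: 0.0205
```

```bash
python3 l2.py p8 255 240
```

```text
[0.5898 0.1003 0.1313] 0.021 [-0.3 -0.2 -0.1] 37.5667
```

View pics/p8.png

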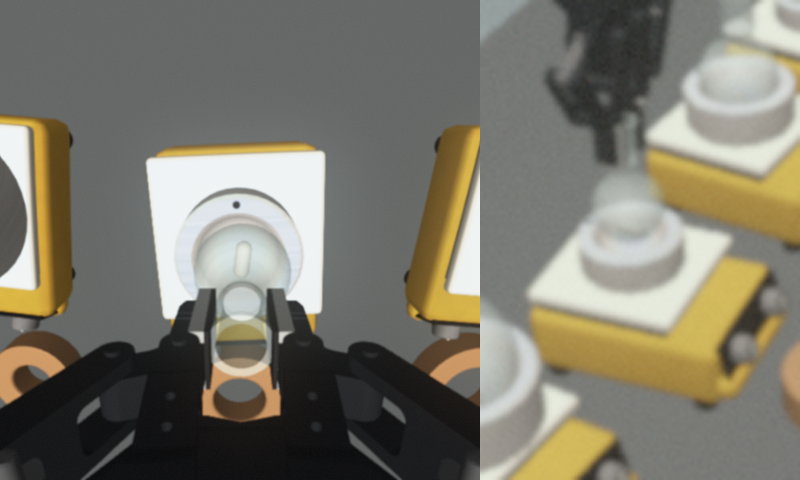

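Emit:
move_arm:
  series:
    - [[-0.02,-0.05,0.15],[0,0,0]]
    - [[0,0,0.15],[0,0,0]]
    - [[0,0,0.15],[0,0,0]]
    - [[0,0,0.1],[0,0,0]]
    - [[0,0,0.05],[0,0,0]]
    - [[0,0,0],[0,0,0]]
    - [[0,0,0],[0,0,0]]
    - [[0,0,0],[0,0,0]]

```text
time_s: 38.23
tool_pos: [0.5889, 0.1013, 0.1188]
tcp_rot: [-0.0, 1.0, -0.0, 0.0]
wrist_force: [0.5, -0.7, 0.2]
gripper_width: 0.021
```

Emit:
move_arm:
  series:
    - [[0,0,0.05],[0,0,0]]
    - [[0,0,0.05],[0,0,0]]
    - [[0,0,0],[0,0,0]]
    - [[0,0,0],[0,0,0]]
    - [[0,0,0],[0,0,0]]
    - [[0,0,0],[0,0,0]]
    - [[0,0,0],[0,0,0]]
    - [[0,0,0],[0,0,0]]

```text
time_s: 38.9
tool_pos: [0.5891, 0.1013, 0.1171]
tcp_rot: [-0.0, 1.0, -0.0, 0.0]
wrist_force: [0.3, -0.1, 3.3]
gripper_width: 0.0208
```

Contact at z 0.117 against an expected 0.116. One more millimetre, then release.

Emit:
move_arm:
  series:
    - [[0,0,0.05],[0,0,0]]
    - [[0,0,0],[0,0,0]]
    - [[0,0,0],[0,0,0]]
    - [[0,0,0],[0,0,0]]
    - [[0,0,0],[0,0,0]]
    - [[0,0,0],[0,0,0]]
    - [[0,0,0],[0,0,0]]
    - [[0,0,0],[0,0,0]]

```text
time_s: 39.57
tool_pos: [0.5894, 0.1014, 0.117]
tcp_rot: [-0.0, 1.0, -0.0, 0.001]
wrist_force: [-1.7, 0.1, 6.6]
gripper_width: 0.0207
```

Emit:
move_arm:
  series:
    - [[0,0,0],[0,0,0]]
    - [[0,0,0],[0,0,0]]
    - [[0,0,0],[0,0,0]]
    - [[0,0,0],[0,0,0]]
    - [[0,0,0],[0,0,0]]
    - [[0,0,0],[0,0,0]]
    - [[0,0,0],[0,0,0]]
    - [[0,0,0],[0,0,0]]
  jaw: 60

```text
time_s: 40.23
tool_pos: [0.5888, 0.1013, 0.1156]
tcp_rot: [0.0, 1.0, -0.0, -0.0]
wrist_force: [0.3, -0.3, -0.6]
gripper_width: 0.0596
```

```bash
python3 l2.py p9 255 240
```

```text
[0.5888 0.1013 0.1157] 0.0602 [-0.3  0.9 -0.9] 40.3333
```

View pics/p9.png

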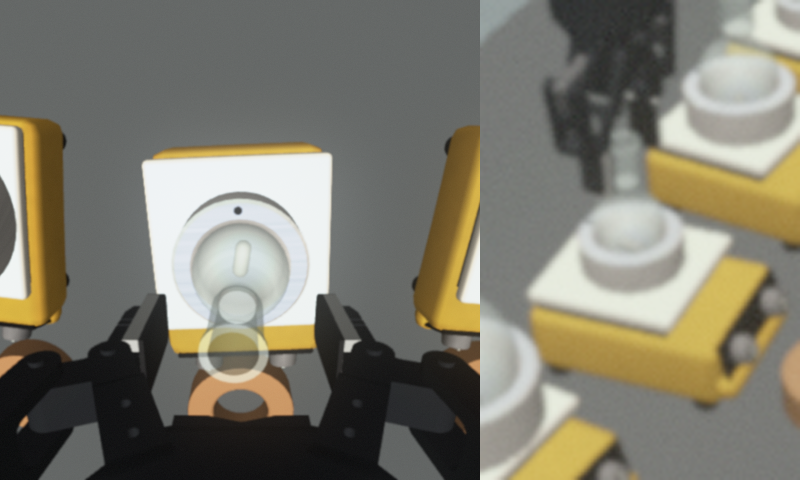

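Flask 50 is seated. Rise 90 mm, draw back clear, and check all four flasks.

Emit:
move_arm:
  series:
    - [[0,0,-0.3],[0,0,0]]
    - [[0,0,-0.8],[0,0,0]]
    - [[0,0,-1],[0,0,0]]
    - [[0,0,-1],[0,0,0]]
    - [[0,0,-1],[0,0,0]]
    - [[0,0,-0.8],[0,0,0]]
    - [[-0.7,0,0],[0,0,0]]
    - [[-1,0,0],[0,0,0]]
  jaw: 85

```text
time_s: 41.0
tool_pos: [0.5569, 0.1012, 0.2162]
tcp_rot: [-0.0, 1.0, -0.0, 0.003]
wrist_force: [-0.2, 0.6, 0.3]
gripper_width: 0.0852
```

Emit:
move_arm:
  series:
    - [[-1,0,0],[0,0,0]]
    - [[-1,0,0],[0,0,0]]
    - [[-1,0,0],[0,0,0]]
    - [[-1,0,0],[0,0,0]]
    - [[-1,0,-0.5],[0,0,0]]
    - [[-1,0,-0.5],[0,0,0]]
    - [[-0.5,0,-0.5],[0,0,0]]
    - [[0,0,0],[0,0,0]]

```text
time_s: 41.67
tool_pos: [0.4247, 0.1017, 0.2464]
tcp_rot: [-0.0, 1.0, -0.0, 0.002]
wrist_force: [0.8, -0.6, 0.3]
gripper_width: 0.085
```

```bash
python3 - <<'E'
from h import *
t=ctrl.read_camera("top");s=ctrl.read_camera("side");w=ctrl.read_camera("wrist")
cv2.imwrite("pics/topF.png",t);cv2.imwrite("pics/sideF.png",s);cv2.imwrite("pics/wF.png",w)
mt=ctrl.camera_model("top");ms=ctrl.camera_model("side")
B={"250":(.6125,.2905,.215),"50":(.589,.1013,.179),"100":(.5997,-.1017,.192),"25":(.614,-.2787,.170)}
a=[];b=[]
for k,p in B.items():
    for m,i,l in((mt,t,a),(ms,s,b)):
        u,v=proj(m,p)[0].round().astype(int); print(k,u,v)
        c=cv2.resize(i[v-15:v+35,u-25:u+25] if i is s else i[v-25:v+25,u-25:u+25],(200,200),interpolation=cv2.INTER_CUBIC)
        cv2.circle(c,(100,60 if i is s else 100),3,(0,0,255),1);l.append(c)
cv2.imwrite("pics/F.png",np.vstack([np.hstack(a),np.hstack(b)]));print(ctrl.sense()["tool_pos"])
E
```

```text
250 203 154
250 189 241
50 286 169
50 249 209
100 372 165
100 284 161
25 446 163
25 308 139
[0.42537782 0.10136463 0.24388869]
```

View pics/F.png

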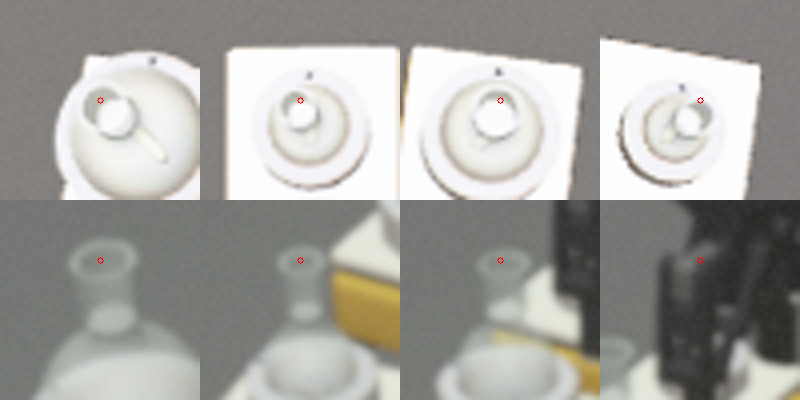

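View pics/sideF.png

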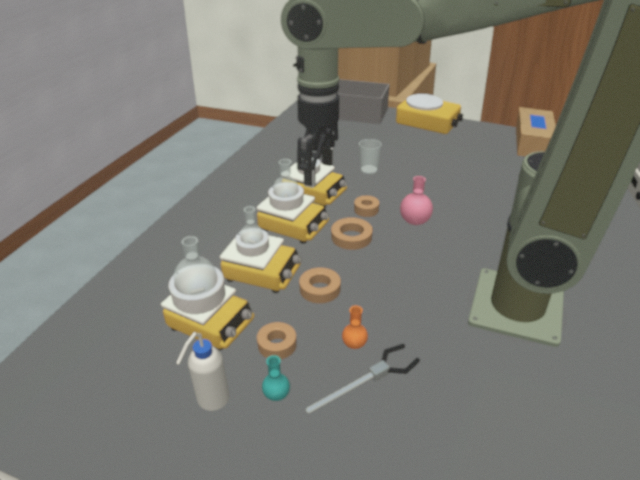

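View pics/topF.png

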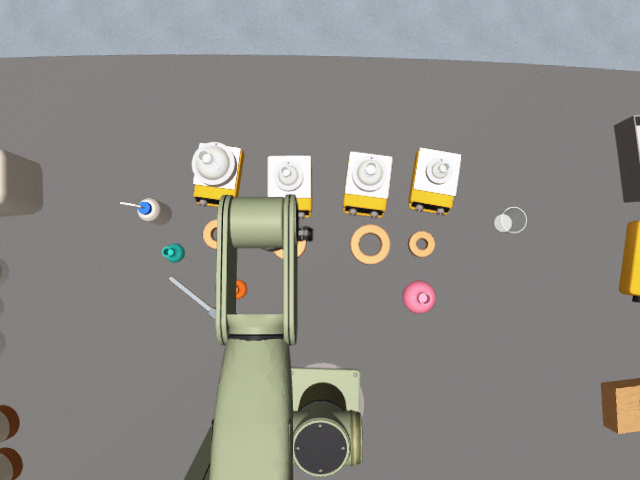

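Seated predictions match the seen mouths of 250, 50 and 100 to 1–2 px in both views, and the wash bottle and beaker are unmoved. The gripper hides flask 25 in the side view, so I'll rise to see it.

Emit:
move_arm:
  series:
    - [[0,0,-0.6],[0,0,0]]
    - [[0,0,-1],[0,0,0]]
    - [[0,0,-1],[0,0,0]]
    - [[0,0,-1],[0,0,0]]
    - [[0,0,-1],[0,0,0]]
    - [[0,0,-0.6],[0,0,0]]
    - [[0,0,0],[0,0,0]]
    - [[0,0,0],[0,0,0]]

```text
time_s: 42.48
tool_pos: [0.4253, 0.1014, 0.3472]
tcp_rot: [0.0, 1.0, -0.0, -0.0]
wrist_force: [-1.5, -0.5, 0.3]
gripper_width: 0.085
```

```bash
python3 - <<'E'
from h import *
t=ctrl.read_camera("top");s=ctrl.read_camera("side")
f=lambda i,u,v:cv2.resize(i[v-25:v+25,u-25:u+25],(400,400),interpolation=cv2.INTER_CUBIC)
tt=np.clip((t.astype(float)-150)*2.4,0,255).astype(np.uint8)
cv2.imwrite("pics/F2.png",np.hstack([f(tt,446,163),f(s,308,150)]));print(ctrl.sense()["tool_pos"],ctrl.sense()["time_s"])
E
```

```text
[0.42421813 0.10135531 0.34578027] 42.5833
```

View pics/F2.png

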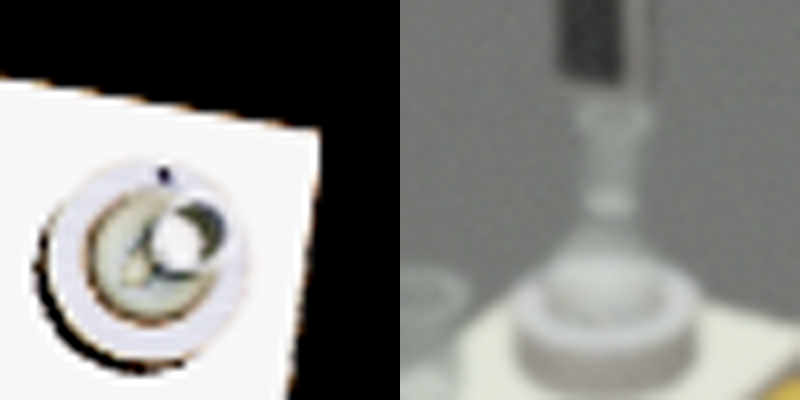

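```bash
python3 - <<'E'
from h import *
from scipy.optimize import least_squares
mt=ctrl.camera_model("top");ms=ctrl.camera_model("side")
# seen mouths (top),(side): from F.png / F2.png crops
D={"25":((446,166),(309.5,139.8)),"250":((203,155.2),(189.5,241)),"50":((285,170.5),(249.2,209.3)),"100":((370.2,166.5),(284.5,161.5))}
for k,(t,s) in D.items():
    r=least_squares(lambda p:np.r_[proj(mt,p)[0]-t,proj(ms,p)[0]-s],[.6,0,.18]);print(k,r.x.round(4),r.fun.round(1))
E
```

```text
25 [ 0.6079 -0.2788  0.1698] [-0.  -0.1  0.1  0. ]
250 [0.6093 0.2912 0.216 ] [-0.1 -0.2  0.2  0. ]
50 [0.5855 0.1035 0.1792] [-0.2 -0.6  0.6  0.1]
100 [ 0.5959 -0.0962  0.1949] [-0.  -0.1  0.1  0. ]
```

All heights are at the seated value (0.170, 0.215, 0.179), except that flask 100 reads 2.9 mm high with a ~5 mm lean at the mouth. A closer look at that one.

```bash
python3 - <<'E'
from h import *
t=ctrl.read_camera("top");s=ctrl.read_camera("side")
f=lambda i,u,v:cv2.resize(i[v-25:v+25,u-25:u+25],(400,400),interpolation=cv2.INTER_CUBIC)
tt=np.clip((t.astype(float)-150)*2.4,0,255).astype(np.uint8)
cv2.imwrite("pics/F3.png",np.hstack([f(tt,370,168),f(s,285,178)]))
ms=ctrl.camera_model("side");mt=ctrl.camera_model("top")
for z in (.192,.195):print(proj(ms,(.5985,-.1,z)),proj(mt,(.5985,-.1,z)))
E
```

```text
[[284.29600849 161.73101559]] [[371.73404064 165.63631746]]
[[284.23728162 160.63001525]] [[371.83815182 165.37455319]]
```

View pics/F3.png

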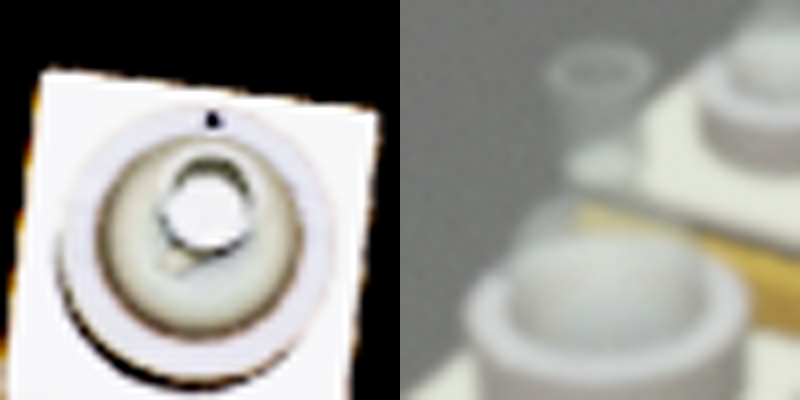

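On the enlarged crop the mouth is at top (371,166.8) and side (285,162). That agrees with the seated position, predicted at (371.7,165.6) and (284.3,161.7), within about 1 px. The bulb is concentric in the bowl. The arm is clear, so I'm handing in.

```bash
python3 - <<'E'
from plant import ctrl
print(ctrl.job_done())
E
```

```text
the job is handed in; nothing more can be done
None
```

All four flasks (250, 100, 25 and 50 ml, in that order) now sit in their own heating bowls. I handed the job in at about 43 s; it reports no verdict. Each flask was lowered to a light contact of about 6 N and then released.

**What went wrong:**
- **First grasp:** my first close on the 250 ml flask missed. The real fingertips sit about 35 mm short of the reported tool point, so the pads closed onto its mouth at about 6 N. The flask stayed upright, and I corrected the height for this grasp and all later ones.
- **Bowl positions:** the top and wrist cameras disagreed by about 3 mm on the 50 and 25 ml bowls. I mostly followed the wrist view, and both flasks went in.

**Last checks:**
- **Seating height:** the mouth heights from the top and side cameras were within about 1 mm of fully seated for the 250, 50 and 25 ml flasks. The 100 ml flask first read 2.9 mm high. On an enlarged crop it agreed with the seated position to about 1 px, with a lean of only a few mm at the mouth.
- **Surroundings:** the wash bottle, the beaker and the coloured look-alikes show no movement in the final pictures. The gripper was open and clear of everything.

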